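Weigh a part-used spool of copper wire on the two-pan balance

ROBOT

A 6-joint arm with a two-finger parallel gripper is mounted at the origin on the work surface. World frame = base frame: x ahead of the robot, y to its left, z up, the work surface at z = 0. Lengths are in m, angles in rad, forces in N, time in s.
With the tool pointing down it reaches from about 0.35 to 0.775 m from the base axis. Payload 7.3 kg.
Tool frame: the origin (TCP) lies at the very end of the fingers, on their centre line; the grasp point (between the pads) lies 19 mm behind it; z points along the fingers, y is the direction in which the jaws open and shut (so a half turn about z gives the same grasp; the last joint's range is limited). The gripper opens to 92 mm and grips with 3 to 60 N. Pads are 19 mm wide; open, the fingers measure 130 mm over their backs; the gripper's body (75 mm by 190 mm) begins 47 mm behind the grasp point.
Start: joints at [1.144, 0.342, 1.524, -0, 1.275, -0.146], TCP at [0.145, 0.504, 0.227] pointing down, gripper open.
Joint ranges: [-2.53, 2.53], [-0.77, 2.02], [0.04, 2.7], [-1, 4.14], [0.28, 2.66], [-3.11, 3.11]. Speed limits (rad/s): [2.57, 2.57, 3.14, 3.14, 3.14, 3.14].

INTERFACE

Orientations are given as [roll, pitch, yaw] about the fixed x, y, z axes, in that order (R = Rz(yaw) Ry(pitch) Rx(roll)).
In Python, from cell import robot gives the robot as it stands.
- The arm moves only by the tool apply_moves, never from a script. Its argument "plan" is a list of rows, each an object of numbers: "tx", "ty", "tz": the shift along the tool's x, y, z in m; "yaw": the turn about the tool's z in rad; "grip": the opening, from -1 (shut) to 1 (fully open), so that 0 is half open. In form: [{"tx": .., "ty": .., "tz": .., "yaw": .., "grip": ..}, ...]. A call has 1 to 8 rows; each row is the pose to reach, as a shift and turn from the pose commanded when the call began, along the tool's axes at that moment; what a row does not reach only later rows make up. A row lasts 1/8 s, in which the tool goes at most 62.5 mm and 10.7 degrees, less where a joint would pass 70% of its speed; a pose out of reach is approached as far as the arm can. A call with a gripper value outside its range is refused whole. The fingers move at their own pace and stop on an object; "force" is the grip in N (left out, the last holds). Time passes only in rows, so rows that repeat a pose let the fingers close. It gives the time, the measured TCP pose, the force and the opening at its end, in the units of the state.
- robot.observe(): the state, without advancing time (a new reading comes with each control period).
- robot.read_camera(name): name is "scene" or "top" or "wrist"; returns (picture, depth): 480x640x3 uint8, red, green, blue; 480x640 float32, m along the optical axis (not along the pixel's ray), 0 where there is no reading.
- robot.get_calibration(name): a dict with "camera_matrix" (3x3 intrinsics, pixels), "R" (3x3) and "t" (3): a world point X has camera coordinates R X + t. Camera axes: x right, y down, z forward; pixel columns grow to the right and rows downward; lengths in m; the calibration is good to about 2 mm. A picture is of the moment at which its call begins: read the wrist's pose just before it. get_calibration takes no time and is no camera call; for the wrist camera it gives the pose at the moment of the call.
- robot.hand_in(): hands the job in, once; it reports no verdict.
Trained networks look in the newest picture that a camera, given by its name, has taken for a name from the list of things; names that differ only in an ending like _2 or _b are one class to them, and where a whole thing is asked for, a point or a joint stands for the part that bears it (a point fixed in the world has none). Each returns a list of dicts, best first, with "confidence" (0 to 1); they miss things now and then, are a little off and sometimes report something else, mostly with a low value. They report only what shows in the picture. A call takes as long as a camera call. They do not tell look-alikes from the thing itself.
- robot.outline_of(label, camera): "region" (480x640 bool, what is visible of it) and "pixel" ([row, column] in pixels, amid what is visible of it).
- robot.tip_of(label, camera): "pixel" ([row, column] in pixels: a listed point, or the origin of a listed thing).
The state is a dict: "time": time; "qpos": joint angles; "qvel": joint speeds; "joint_efforts": joint torques, N m; "tool_pos": TCP position; "tool_rot": TCP orientation; "contact_force": force on the tool from outside, world axes, zero at the start; "torque": the same for the moment, N m; "opening": finger opening in m.
Only numpy, scipy, OpenCV 4.12 (cv2) and the standard library are available. Lean on these libraries where they do the work, as an engineer would, in place of code of your own. Each camera call takes 0.05 s, during which the arm holds its last target.

TASK

Weigh the part-used spool of copper wire that stands in the left pan of the balance: first take the small transformer that was left in the right pan and stand it upright in the black parts tray. Then stand one or more weights, without dropping them, on the flat floor of the right pan until the pointer comes to rest on the black centre block of its scale. Leave the spool where it is, leave the weights you do not need standing on the bench, and do not disturb the things around them.

Things in the scene. Friction and masses are not known exactly. Their poses are not given: they have to be found in the camera images.
- balance: two-pan beam balance, fixed to the bench. Origin on the bench under the middle of its 130 x 240 mm base (20 mm high); y along the beam to the left pan, x away from the robot, z up. A 15 mm column stands in the middle. The beam, a light truss 40 mm high and 324 mm long over all, pivots 302 mm above the bench, straight above the pans' centres; a pan hangs 140 mm to each side
- beam (a joint): tilt of the beam, rad: 0 level, negative with the left (spool) pan down, positive with the right (weight) pan down; stops at -0.12 and 0.12. Between the stops it settles, damped, in about 2 s at a tilt in proportion to the difference of the loads: about 0.06 rad for 50 g. Level enough: -0.04 to 0.04. For 0.06 rad one pan goes 8.4 mm down, the other up
- pointer_tip (a point): lower tip of the pointer, a thin dark rod fixed to the beam, hanging in front of the column (robot side), 226 mm below the pivot. On the white scale plate behind it a black centre block 15 mm wide marks level, with thin marks on either side. The tip moves 13.6 mm towards the right pan for each -0.06 rad of the joint
- pan_left (a point): centre of the upper face of the left pan's floor (the pan with the spool), 62 mm above the bench when level
- pan_right (a point): centre of the upper face of the right pan's floor (the pan for weights), 62 mm above the bench when level. A steel dish: flat floor 50 mm in radius, then a rim that slopes up and out to 69 mm radius and 11 mm above the floor. Its frame hangs with the pan
- hanger_right: right pan with its bow of 4 mm rod, one piece, origin at its bearing in the beam's end, 240 mm above the pan floor. The bow lies in the beam's vertical plane: legs rise 67 mm either side of the pan's centre to 105 mm above its floor, then lean in to the bearing. It blocks a tool from straight above; the robot side is open to one tilted 30 to 50 degrees. Swings sideways a little
- spool: spool of copper wire standing in the left pan: black flanges 76 mm in diameter, 58 mm high. Origin: centre of its underside. Its weight differs each time, between 195 and 322 g
- transformer: small open-frame transformer standing in the right pan at the start: stack of dark steel laminations 18 mm deep (x), 34 mm wide (y), 29 mm high, with a pale coil 27 mm deep in x through its middle; about 70 g. The flat ends at y = +-17 mm are free to grip. Origin: centre of its underside; z up
- tray: open black plastic parts tray, fixed on the bench at the robot's left, 160 (x) by 220 (y) mm outside, 20 mm high, walls and floor 3 mm. Origin: centre of its underside; it has the choke standing in its far left part (+x, +y), the rest is free
- choke: larger transformer-like choke standing in the tray, 44 x 60 x 50 mm high; stays there. Origin: centre of its underside
- weight_50: the 50 g weight: upright plain steel cylinder 17 mm in diameter and 25 mm high with a knob 10 mm across on a short neck on top, 35 mm high overall; weighs 50 g. Origin: centre of its underside; z up. Standing on the bench to the robot's right at the start; which weight stands where changes
- weight_100: the 100 g weight: upright plain steel cylinder 22 mm in diameter and 30 mm high with a knob 13 mm across on a short neck on top, 42 mm high overall; weighs 100 g. Origin: centre of its underside; z up. Standing on the bench to the robot's right at the start; which weight stands where changes
- weight_200: the 200 g weight: upright plain steel cylinder 28 mm in diameter and 37 mm high with a knob 16 mm across on a short neck on top, 51 mm high overall; weighs 200 g. Origin: centre of its underside; z up. Standing on the bench to the robot's right at the start; which weight stands where changes
- weight_500: the 500 g weight: upright plain steel cylinder 44 mm in diameter and 37 mm high with a knob 20 mm across on a short neck on top, 51 mm high overall; weighs 500 g. Origin: centre of its underside; z up. Standing on the bench to the robot's right at the start; which weight stands where changes
- cup: black drinking cup, 70 mm across and 85 mm high, in front of the balance; bystander, origin under its centre
- screwdriver_red: screwdriver with red handle lying at the front left; bystander
- capacitor: can capacitor, 35 mm across and 50 mm high, standing between the balance and the weights; bystander
- carton: small cardboard carton 40 x 40 x 90 mm at the back right; bystander
Not all that is in view belongs to the job. What is shaped like the weight_200 but red is not meant.

How it is judged:
On the way, in this order (a step that is already met when the one before it is completed fails the run):
1. the transformer stands upright on the floor of the parts tray and is let go, with no weight in the pan yet (x of transformer in the frame of tray between -0.07 and 0.07 m and y of transformer in the frame of tray between -0.1 and 0.1 m and height (world z) of transformer below 0.008 m and angle between transformer's own z axis and vertical below 0.12 rad and linear speed of transformer below 0.03 m/s and contact force between the fingers and transformer below 0.1 N and distance between each of weight_50, weight_100, weight_200, weight_500 and pan_right above 0.08 m), for 0.2 s.
2. the first weight stands on the floor of the right pan (((distance between weight_50 and pan_right below 0.046 m and angle between the z axis of weight_50 and the z axis of pan_right, either way round below 0.1 rad) or (distance between weight_100 and pan_right below 0.046 m and angle between the z axis of weight_100 and the z axis of pan_right, either way round below 0.1 rad) or (distance between weight_200 and pan_right below 0.046 m and angle between the z axis of weight_200 and the z axis of pan_right, either way round below 0.1 rad) or (distance between weight_500 and pan_right below 0.046 m and angle between the z axis of weight_500 and the z axis of pan_right, either way round below 0.1 rad))), for 0.1 s.
At the end, for the whole second after the job is handed in: Beam at rest level within 0.04 rad (about 33 g); spool still in the middle of the left pan (20 mm); transformer upright on the tray floor, centre 10 mm inside its edges; every weight upright, on the right pan's flat floor (foot centre within 46 mm of the pan's) or on the bench (value of joint beam between -0.04 and 0.04 rad and velocity of joint beam between -0.05 and 0.05 rad/s and distance between spool and pan_left below 0.02 m and angle between the z axis of spool and the z axis of pan_left, either way round below 0.1 rad and x of transformer in the frame of tray between -0.07 and 0.07 m and y of transformer in the frame of tray between -0.1 and 0.1 m and height (world z) of transformer below 0.008 m and angle between transformer's own z axis and vertical below 0.12 rad and linear speed of transformer below 0.03 m/s and ((distance between weight_50 and pan_right below 0.046 m and angle between the z axis of weight_50 and the z axis of pan_right, either way round below 0.1 rad) or (height (world z) of weight_50 below 0.008 m and angle between weight_50's own z axis and vertical below 0.1 rad)) and ((distance between weight_100 and pan_right below 0.046 m and angle between the z axis of weight_100 and the z axis of pan_right, either way round below 0.1 rad) or (height (world z) of weight_100 below 0.008 m and angle between weight_100's own z axis and vertical below 0.1 rad)) and ((distance between weight_200 and pan_right below 0.046 m and angle between the z axis of weight_200 and the z axis of pan_right, either way round below 0.1 rad) or (height (world z) of weight_200 below 0.008 m and angle between weight_200's own z axis and vertical below 0.1 rad)) and ((distance between weight_500 and pan_right below 0.046 m and angle between the z axis of weight_500 and the z axis of pan_right, either way round below 0.1 rad) or (height (world z) of weight_500 below 0.008 m and angle between weight_500's own z axis and vertical below 0.1 rad))); the robot touches nothing.
It fails at once if a bystander is pushed more than 30 mm (distance of any of choke, cup, screwdriver_red, capacitor, carton from where it was at the start of the episode above 0.03 m).
It fails at once if a weight is let fall into the right pan from more than about 10 mm ((contact force between the fingers and weight_50 below 0.1 N and distance between weight_50 and pan_right below 0.06 m and linear speed of weight_50 above 0.45 m/s) or (contact force between the fingers and weight_100 below 0.1 N and distance between weight_100 and pan_right below 0.06 m and linear speed of weight_100 above 0.45 m/s) or (contact force between the fingers and weight_200 below 0.1 N and distance between weight_200 and pan_right below 0.06 m and linear speed of weight_200 above 0.45 m/s) or (contact force between the fingers and weight_500 below 0.1 N and distance between weight_500 and pan_right below 0.06 m and linear speed of weight_500 above 0.45 m/s)).
It fails at once if the spool is shifted or tipped off the left pan's middle (distance between spool and pan_left above 0.03 m).
It also fails if it takes over 72 s, if anything falls off the work surface, if the arm or the gripper's body presses on something with over 40 N, if the wrist force passes 120 N, or if a joint passes its speed limit or range.

## Working session

There is one attempt and no reset: what is moved stays moved. The work goes in short steps, Python scripts to look and compute and a tool call to move; the robot and the scene stay as the last step left them, time stands still between calls to the robot, and variables do not carry over. Pictures are saved under pics/ and viewed, and the job is handed in when it is done.

Besides the shell and the picture viewer there is one more tool, called after "Emit:" by a JSON object that holds its "fn" and its "kwargs". apply_moves: Moves the arm, as the interface text tells. Its arguments: {"type":"object","properties":{"plan":{"type":"array","items":{"type":"object","properties":{"tx":{"type":"number"},"ty":{"type":"number"},"tz":{"type":"number"},"yaw":{"type":"number"},"grip":{"type":"number"}}}},"force":{"type":"number"}},"required":["plan"]}

```bash
ls -la; mkdir -p pics; cat > h.py <<'E'
import numpy as np, cv2
from cell import robot
def cal(n):
    c=robot.get_calibration(n); return np.array(c["camera_matrix"]),np.array(c["R"]),np.array(c["t"])
def px2w(n,r,c,d,C=None):
    K,R,t=C or cal(n)
    p=np.linalg.inv(K)@np.array([c,r,1.0])*d
    return R.T@(p-t)
def w2px(n,X,C=None):
    K,R,t=C or cal(n); p=K@(R@np.array(X)+t); return p[1]/p[2],p[0]/p[2]
def cloud(n,dep,C=None):
    K,R,t=C or cal(n)
    v,u=np.mgrid[0:480,0:640]
    P=np.stack([(u-K[0,2])/K[0,0]*dep,(v-K[1,2])/K[1,1]*dep,dep],-1)
    return (P-t)@R
def save(p,im): cv2.imwrite(p,cv2.cvtColor(im,cv2.COLOR_RGB2BGR))
E
python3 - <<'E'
from h import *
s=robot.observe(); print({k:np.round(v,3) for k,v in s.items()})
for n in ["scene","top"]:
    im,d=robot.read_camera(n); save(f"pics/{n}0.png",im); np.savez(f"{n}0.npz",im=im,d=d)
    print(n,robot.get_calibration(n))
print(robot.get_calibration("wrist"))
E
```

```text
total 12
drwxr-xr-x  3 agent agent 4096 Dec  6 13:36 .
drwxr-xr-x 23 root  root  4096 Dec  6 13:36 ..
drwxr-xr-x  2 agent agent 4096 Dec  6 13:36 pics
{'time': np.float64(0.0), 'qpos': array([ 1.144,  0.343,  1.525, -0.   ,  1.275, -0.146]), 'qvel': array([ 0.   ,  0.001,  0.002, -0.001,  0.   , -0.   ]), 'joint_efforts': array([ -0.   , -43.124, -24.422,   0.072,   0.056,  -0.   ]), 'tool_pos': array([0.145, 0.504, 0.226]), 'tool_rot': array([-3.14 , -0.   ,  2.861]), 'contact_force': array([ 0.709, -0.416,  0.262]), 'torque': array([ 0.028,  0.008, -0.036]), 'opening': np.float64(0.092)}
scene {'camera_matrix': array([[448.43475036,   0.        , 318.92850406],
       [  0.        , 448.43475036, 239.97914813],
       [  0.        ,   0.        ,   1.        ]]), 'R': array([[ 0.85329089,  0.52125219,  0.01381367],
       [ 0.3190305 , -0.50093249, -0.80454097],
       [-0.41244902,  0.69091446, -0.59373648]]), 't': array([-0.4478314 , -0.00340915,  1.5483831 ])}
top {'camera_matrix': array([[576.53221882,   0.        , 318.28750254],
       [  0.        , 576.53221882, 241.51243254],
       [  0.        ,   0.        ,   1.        ]]), 'R': array([[ 0.00549616, -0.99994945, -0.0084197 ],
       [-0.99881669, -0.00508268, -0.04836712],
       [ 0.04832188,  0.00867558, -0.99879414]]), 't': array([0.00226647, 0.55743631, 1.53715365])}
{'camera_matrix': array([[383.47445149,   0.        , 320.62105377],
       [  0.        , 383.47445149, 247.01081548],
       [  0.        ,   0.        ,   1.        ]]), 'R': array([[ 2.75929222e-01,  9.61177647e-01, -7.71967628e-04],
       [ 9.30078235e-01, -2.66798564e-01,  2.52533170e-01],
       [ 2.42523279e-01, -7.03992714e-02, -9.67587930e-01]]), 't': array([-0.52361174, -0.03203002,  0.38952661])}
```

View pics/scene0.png

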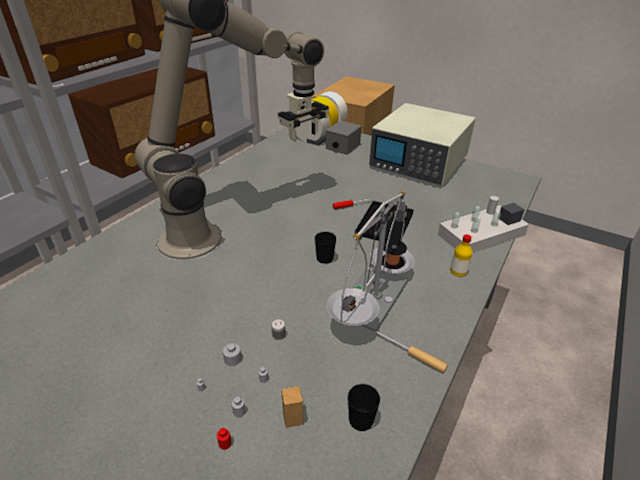

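View pics/top0.png

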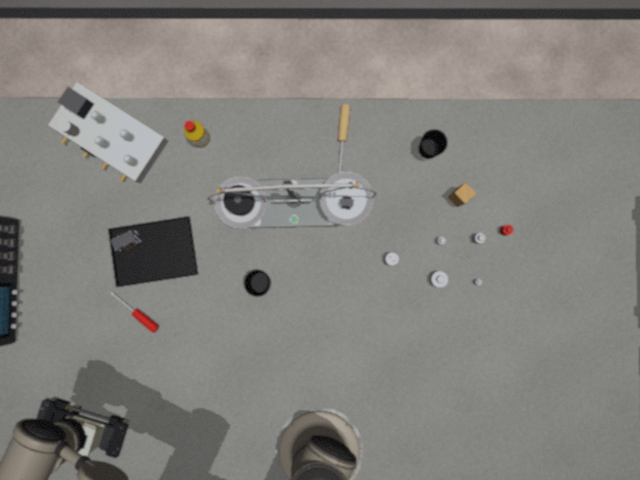

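```bash
python3 - <<'E'
from h import *
z=np.load("top0.npz"); im,d=z["im"],z["d"]; P=cloud("top",d)
z=P[...,2]
def blob(r,c,rad,zmin,zmax=.4):
    m=np.zeros((480,640),bool); m[r-rad:r+rad+1,c-rad:c+rad+1]=1
    m&=(z>zmin)&(z<zmax)
    q=P[m]; return q.mean(0).round(4),q.min(0).round(3),q.max(0).round(3),m.sum()
for n,r,c,rad in [("50?",282,477,8),("100?",240,440,8),("200?",238,479,9),("500?",279,439,12),("red",230,506,9),("cap",258,391,10),("cup",282,258,16),("carton",195,463,14),("choke",240,126,15),("cup2",144,432,16)]:
    print(n,*blob(r,c,rad,.012))
print("tray corners")
for r,c in [(228,110),(218,188),(272,196),(286,117)]: print(P[r,c].round(3))
for n in ["scene","top"]:
    C=cal(n); print(n,-C[1].T@C[2])
C=cal("wrist"); o=-C[1].T@C[2]; s=robot.observe(); print("wristcam",o, o-s["tool_pos"])
from scipy.spatial.transform import Rotation as Ro
T=Ro.from_euler("xyz",s["tool_rot"]).as_matrix(); print("in tool",T.T@(o-s["tool_pos"])); print(T.T@C[1].T)
for n in ["scene","top"]:
    im=np.load(n+"0.npz")["im"]
    x0,y0,x1,y1=(280,170,460,370) if n=="scene" else (200,160,400,300)
    s_=4 if n=="top" else 3
    cr=cv2.resize(im[y0:y1,x0:x1],None,fx=s_,fy=s_,interpolation=cv2.INTER_CUBIC); save(f"pics/{n}0c.png",cr)
E
```

```text
50? [ 0.4527 -0.4196  0.0266] [ 0.446 -0.429  0.015] [ 0.459 -0.412  0.04 ] 35
100? [ 0.5613 -0.3209  0.0308] [ 0.552 -0.333  0.015] [ 0.571 -0.311  0.043] 59
200? [ 0.5682 -0.42    0.0369] [ 0.555 -0.437  0.017] [ 0.581 -0.408  0.055] 107
500? [ 0.4598 -0.3133  0.0367] [ 0.438 -0.336  0.012] [ 0.48  -0.294  0.056] 238
red [ 0.5904 -0.494   0.0352] [ 0.579 -0.512  0.012] [ 0.603 -0.483  0.056] 110
cap [ 0.5117 -0.1876  0.042 ] [ 0.495 -0.205  0.013] [ 0.53  -0.171  0.055] 155
cup [0.4453 0.1727 0.0588] [0.413 0.127 0.012] [0.48  0.195 0.091] 259
carton [ 0.6781 -0.3669  0.0744] [ 0.654 -0.4    0.012] [ 0.709 -0.345  0.099] 370
choke [0.558  0.518  0.0425] [0.518 0.485 0.012] [0.599 0.565 0.059] 494
cup2 [ 0.8191 -0.2988  0.0536] [ 0.778 -0.328  0.012] [ 0.848 -0.259  0.091] 429
tray corners
[0.591 0.567 0.016]
[0.619 0.357 0.016]
[0.474 0.331 0.024]
[0.435 0.542 0.023]
scene [ 1.02184718 -0.83807493  0.92277493]
top [ 0.48248609 -0.00823606  1.56228073]
wristcam [0.07980094 0.52216073 0.38458568] [-0.06551737  0.01805391  0.15846397]
in tool [ 0.06798394 -0.00102696 -0.15845008]
[[ 1.24318692e-03 -9.67540288e-01 -2.52713763e-01]
 [ 9.99999048e-01  1.05136415e-03  8.94088843e-04]
 [-5.99372785e-04 -2.52714634e-01  9.67540673e-01]]
```

View pics/scene0c.png

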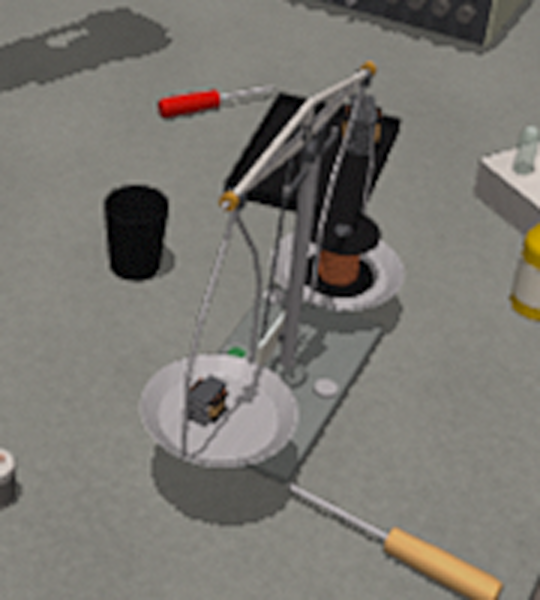

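View pics/top0c.png

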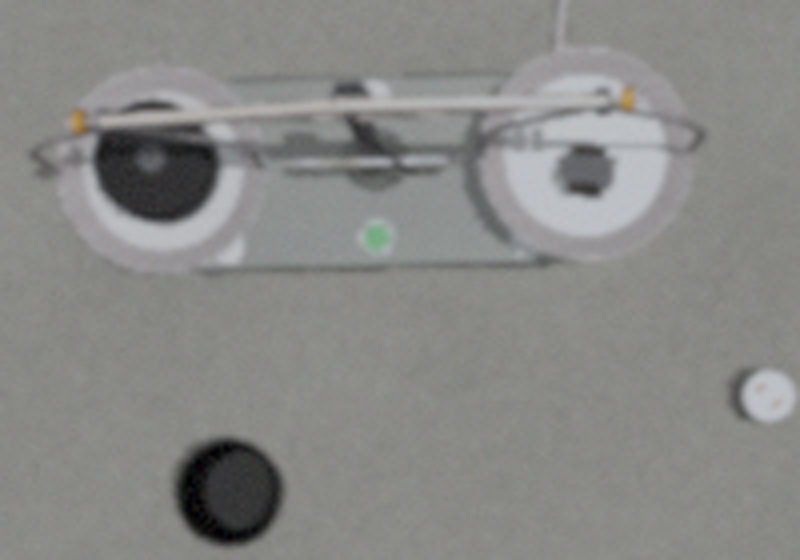

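Emit:
{"fn": "apply_moves", "kwargs": {"plan": [{"tx":0,"ty":0,"tz":-0.06,"yaw":0,"grip":1},{"tx":-0.41,"ty":-0.51,"tz":-0.223,"yaw":-0.28,"grip":1},{"tx":-0.41,"ty":-0.51,"tz":-0.223,"yaw":-0.28,"grip":1},{"tx":-0.41,"ty":-0.51,"tz":-0.223,"yaw":-0.28,"grip":1},{"tx":-0.41,"ty":-0.51,"tz":-0.223,"yaw":-0.28,"grip":1},{"tx":-0.41,"ty":-0.51,"tz":-0.223,"yaw":-0.28,"grip":1},{"tx":-0.41,"ty":-0.51,"tz":-0.223,"yaw":-0.28,"grip":1},{"tx":-0.41,"ty":-0.51,"tz":-0.223,"yaw":-0.28,"grip":1}], "force": 15}}

```text
time: 1.1
tool_pos: [0.309, 0.1122, 0.3926]
tool_rot: [3.141, 0.001, 3.141]
contact_force: [0.9, 0.6, -0.7]
opening: 0.0917
```

Emit:
{"fn": "apply_moves", "kwargs": {"plan": [{"tx":0,"ty":0,"tz":0,"yaw":0,"grip":1},{"tx":0,"ty":0,"tz":0,"yaw":0,"grip":1}]}}

```text
time: 1.35
tool_pos: [0.3086, 0.1142, 0.3918]
tool_rot: [3.141, -0.001, 3.14]
contact_force: [0.0, 0.5, -0.4]
opening: 0.0919
```

Emit:
{"fn": "apply_moves", "kwargs": {"plan": [{"tx":-0.15,"ty":-0.2,"tz":-0.2,"yaw":0,"grip":1},{"tx":-0.15,"ty":-0.2,"tz":-0.2,"yaw":0,"grip":1},{"tx":-0.15,"ty":-0.2,"tz":-0.2,"yaw":0,"grip":1},{"tx":-0.15,"ty":-0.2,"tz":-0.2,"yaw":0,"grip":1},{"tx":-0.15,"ty":-0.2,"tz":-0.2,"yaw":0,"grip":1},{"tx":-0.6,"ty":-0.2,"tz":-0.2,"yaw":0,"grip":1},{"tx":-0.6,"ty":-0.2,"tz":-0.2,"yaw":0,"grip":1},{"tx":-0.6,"ty":-0.2,"tz":-0.2,"yaw":0,"grip":1}]}}

```text
time: 2.35
tool_pos: [0.5089, -0.0648, 0.5954]
tool_rot: [3.082, -0.16, -3.132]
contact_force: [-90.9, 25.9, 28.0]
opening: 0.0918
```

Emit:
{"fn": "apply_moves", "kwargs": {"plan": [{"tx":-0.3,"ty":0,"tz":0,"yaw":0,"grip":1},{"tx":-0.3,"ty":0,"tz":0,"yaw":0,"grip":1},{"tx":-0.3,"ty":0,"tz":0,"yaw":0,"grip":1},{"tx":-0.3,"ty":0,"tz":0,"yaw":0,"grip":1},{"tx":-0.3,"ty":0,"tz":0,"yaw":0,"grip":1}]}}

```text
time: 2.98
tool_pos: [0.5277, -0.0471, 0.5722]
tool_rot: [3.068, -0.203, -3.134]
contact_force: [-0.5, -0.4, 0.2]
opening: 0.0918
```

```bash
cat >> h.py <<'E'
from scipy.spatial.transform import Rotation as Ro
def st():
    s=robot.observe(); T=Ro.from_euler("xyz",s["tool_rot"]).as_matrix()
    print("t",round(float(s["time"]),2),"q",np.round(s["qpos"],3),"p",np.round(s["tool_pos"],4),"open",round(float(s["opening"]),4))
    print("F",np.round(s["contact_force"],1),"x",T[:,0].round(3),"y",T[:,1].round(3),"z",T[:,2].round(3),"tiltdeg",np.degrees(np.arccos(-T[2,2])).round(1))
    return s,T
E
python3 -c "
from h import *
st()"
```

```text
t 2.98 q [-0.246  0.662  0.037  0.045  2.657 -1.779] p [ 0.5277 -0.0471  0.5722] open 0.0918
F [-0.5 -0.4  0.2] x [-0.979 -0.007  0.202] y [0.008 0.997 0.072] z [-0.202  0.072 -0.977] tiltdeg 12.4
```

Emit:
{"fn": "apply_moves", "kwargs": {"plan": [{"tx":0.03,"ty":0,"tz":0,"yaw":0,"grip":1},{"tx":0.08,"ty":0,"tz":0,"yaw":0,"grip":1},{"tx":0.12,"ty":0,"tz":0,"yaw":0,"grip":1},{"tx":0.14,"ty":0,"tz":0,"yaw":0,"grip":1}]}}

```text
time: 3.48
tool_pos: [0.388, -0.0479, 0.602]
tool_rot: [3.069, -0.2, -3.136]
contact_force: [-0.8, 1.2, -0.2]
opening: 0.092
```

```bash
python3 -c "
from h import *
st()"
```

```text
t 3.48 q [-0.323  0.247  0.654  0.007  2.453 -1.888] p [ 0.388  -0.0479  0.602 ] open 0.092
F [-0.8  1.2 -0.2] x [-0.98  -0.006  0.199] y [0.009 0.997 0.071] z [-0.199  0.071 -0.978] tiltdeg 12.2
```

```bash
cat > fk.py <<'E'
import numpy as np
from scipy.optimize import least_squares
from scipy.spatial.transform import Rotation as Ro
D=[([1.144,.3425,1.5245,0,1.275,-.146],[.1453,.5041,.2261],[-.961,.277,0]),
([-.246,.662,.037,.045,2.657,-1.779],[.5277,-.0471,.5722],[-.979,-.007,.202]),
([-.323,.247,.654,.007,2.453,-1.888],[.388,-.0479,.602],[-.98,-.006,.199])]
def fk(q,P):
    h,L1,L2,L3,d,a,o6,e=P
    Rz=lambda t:Ro.from_euler("z",t).as_matrix(); Ry=lambda t:Ro.from_euler("y",t).as_matrix()
    R=Rz(q[0]); p=np.array([0,0,h])+R@[a,d,0]
    R=R@Ry(q[1]); p=p+R@[0,0,L1]
    R=R@Ry(q[2]); p=p+R@[e,0,L2]
    R=R@Rz(q[3])@Ry(q[4]); p=p+R@[0,0,L3]
    R=R@Rz(o6+q[5])
    return p,R
def res(P,D):
    r=[]
    for q,p,x in D:
        pp,R=fk(q,P); r+=list(pp-np.array(p))+list(.2*(R[:,0]-np.array(x)))
    return np.array(r)
def fit(D=D):
    best=None
    for o in [0,1.57,3.14,-1.57]:
        s=least_squares(lambda P:np.r_[res(P,D),1e-3*(P[5]),1e-3*P[7]],[.3,.45,.45,.25,.07,0,o,0])
        if best is None or s.cost<best.cost: best=s
    return best
if __name__=="__main__":
    s=fit(); print(s.x.round(4),s.cost,res(s.x,D).round(4))
E
python3 fk.py
```

```text
[ 2.1940e-01  5.0650e-01  3.8000e-01  3.1510e-01  7.6300e-02 -9.0000e-04
  1.5709e+00  4.6300e-02] 2.637016137485372e-08 [ 0.0001 -0.     -0.      0.      0.      0.      0.      0.0001 -0.0001
 -0.0001 -0.     -0.0001  0.     -0.      0.0001 -0.     -0.     -0.0001]
```

```bash
cat > ik.py <<'E'
from fk import *
P=fit().x
LO=np.array([-2.53,-.77,.04,-1,.28,-3.11]);HI=np.array([2.53,2.02,2.7,4.14,2.66,3.11])
def Rt(tilt,az=0,yaw=0):
    # tool z = horizontal az tilted fwd; x = back/down ; then yaw about tool z
    return Ro.from_euler("z",az).as_matrix()@Ro.from_euler("y",-tilt).as_matrix()@np.diag([-1,1,-1.])@Ro.from_euler("z",yaw).as_matrix()
def ik(p,R,q0=None):
    best=None
    for g in ([q0] if q0 is not None else [])+[[np.arctan2(p[1],p[0])-.1,.3,1.5,0,1.3,-1.7],[np.arctan2(p[1],p[0])-.1,0,2.2,0,1.,-1.7]]:
        f=lambda q:np.r_[fk(q,P)[0]-p,.3*(fk(q,P)[1]-R).ravel()]
        s=least_squares(f,np.clip(g,LO+.001,HI-.001),bounds=(LO,HI))
        if best is None or s.cost<best.cost: best=s
    return best.x,np.sqrt(2*best.cost)
E
python3 - <<'E'
from ik import *
print(Rt(.7).round(2))
for z in [.1,.2,.3,.4,.5,.6]:
  for x in [.2,.25,.3,.35,.4]:
    q,e=ik([x,-.05,z],Rt(0)); print(z,x,q.round(2),round(e,4))
# tilted reach at pan, bench, tray
print()
for t in [.5,.6,.7,.8]:
  for p in [[.62,-.12,.07],[.58,-.1,.15],[.45,-.1,.15],[.45,-.42,.02],[.46,-.31,.02],[.57,-.42,.02],[.53,.4,.03],[.45,.2,.2]]:
    q,e=ik(p,Rt(t)); print(t,p,q.round(2),round(e,4))
E
```

```text
[[-0.76  0.    0.64]
 [ 0.    1.    0.  ]
 [-0.64  0.   -0.76]]
0.1 0.2 [-0.62 -0.06  2.46 -0.    0.75 -2.2 ] 0.0
0.1 0.25 [-0.5   0.04  2.36 -0.    0.75 -2.07] 0.0
0.1 0.3 [-0.42  0.13  2.25 -0.    0.76 -1.99] 0.0
0.1 0.35 [-0.36  0.21  2.13 -0.    0.79 -1.93] 0.0
0.1 0.4 [-0.31  0.29  2.01 -0.    0.84 -1.89] 0.0
0.2 0.2 [-0.62 -0.28  2.25  0.    1.17 -2.2 ] 0.0
0.2 0.25 [-0.5  -0.16  2.17  0.    1.13 -2.07] 0.0
0.2 0.3 [-0.42 -0.05  2.08  0.    1.11 -1.99] 0.0
0.2 0.35 [-0.36  0.05  1.98 -0.    1.11 -1.93] 0.0
0.2 0.4 [-0.31  0.15  1.87 -0.    1.13 -1.89] 0.0
0.3 0.2 [-0.62 -0.37  2.02 -0.    1.49 -2.2 ] 0.0
0.3 0.25 [-0.5  -0.25  1.95  0.    1.44 -2.07] 0.0
0.3 0.3 [-0.42 -0.14  1.87 -0.    1.41 -1.99] 0.0
0.3 0.35 [-0.36 -0.04  1.78 -0.    1.4  -1.93] 0.0
0.3 0.4 [-0.31  0.06  1.68  0.    1.4  -1.89] 0.0
0.4 0.2 [-0.62 -0.38  1.76  0.    1.76 -2.2 ] 0.0
0.4 0.25 [-0.5  -0.28  1.7   0.    1.71 -2.07] 0.0
0.4 0.3 [-0.42 -0.17  1.63 -0.    1.68 -1.99] 0.0
0.4 0.35 [-0.36 -0.07  1.55  0.    1.67 -1.93] 0.0
0.4 0.4 [-0.31  0.03  1.45  0.    1.66 -1.89] 0.0
0.5 0.2 [-0.62 -0.35  1.48  
[... 1924 characters left out ...]
  0.85  0.64 -3.11] 0.0583
0.7 [0.53, 0.4, 0.03] [ 0.72  0.68  1.71 -1.    0.49  0.  ] 0.0434
0.7 [0.45, 0.2, 0.2] [ 0.44  0.1   2.18 -0.93  0.35 -0.32] 0.0
0.8 [0.62, -0.12, 0.07] [-0.43  0.49  1.93  1.23  0.28 -3.11] 0.0677
0.8 [0.58, -0.1, 0.15] [-0.45  0.29  2.06  1.22  0.31 -3.11] 0.0363
0.8 [0.45, -0.1, 0.15] [-0.61  0.04  2.3   1.11  0.4  -3.11] 0.059
0.8 [0.45, -0.42, 0.02] [-1.06  0.63  1.68  0.79  0.72 -3.11] 0.1344
0.8 [0.46, -0.31, 0.02] [-0.91  0.5   1.91  0.87  0.56 -3.11] 0.1386
0.8 [0.57, -0.42, 0.02] [-0.93  0.75  1.54  0.89  0.67 -3.11] 0.0919
0.8 [0.53, 0.4, 0.03] [ 0.74  0.68  1.68 -1.    0.53  0.  ] 0.0797
0.8 [0.45, 0.2, 0.2] [ 0.43  0.07  2.19 -1.    0.33 -0.27] 0.0291
```

```bash
cat > sim.py <<'E'
from ik import *
def local(q,p,R,w):
    def f(x):
        pp,RR=fk(x,P); return np.r_[pp-p,w*Ro.from_matrix(R@RR.T).as_rotvec()]
    s=least_squares(f,np.clip(q,LO+1e-4,HI-1e-4),bounds=(LO,HI),max_nfev=60); return s.x
def dls(q,p,R,w,it=30,lam=.05):
    q=np.array(q,float)
    for _ in range(it):
        pp,RR=fk(q,P); e=np.r_[p-pp,w*Ro.from_matrix(R@RR.T).as_rotvec()]
        J=np.zeros((6,6))
        for i in range(6):
            d=q.copy(); d[i]+=1e-5; p2,R2=fk(d,P); J[:3,i]=(p2-pp)/1e-5; J[3:,i]=w*Ro.from_matrix(R2@RR.T).as_rotvec()/1e-5
        q=np.clip(q+J.T@np.linalg.solve(J@J.T+lam**2*np.eye(6),e),LO,HI)
    return q
def row(q,p,R,w,solver,step=.0625,maxdq=None,**k):
    pp,RR=fk(q,P); d=p-pp; n=np.linalg.norm(d)
    s=min(1,step/max(n,1e-9)); tgt=pp+d*s
    rv=Ro.from_matrix(R@RR.T).as_rotvec(); a=np.linalg.norm(rv); rv=rv*min(1,.187/max(a,1e-9))
    q2=solver(q,tgt,Ro.from_rotvec(rv).as_matrix()@RR,w,**k)
    lim=.7*np.array([2.57,2.57,3.14,3.14,3.14,3.14])/8
    sc=min(1,(lim/np.maximum(abs(q2-q),1e-9)).min())
    return q+(q2-q)*sc
def tilt(q):
    p,R=fk(q,P); return p.round(3),R[:,2].round(3)
E
python3 - <<'E'
from sim import *
q0,e=ik([.459,-.088,.592],Rt(0)); print(q0,e)
for name,sol,ks in [("lsq",local,[{}]),("dls",dls,[dict(lam=l) for l in (.01,.05,.1)])]:
  for k in ks:
    for w in [.05,.1,.2,.3,.5,1]:
      q=q0.copy()
      p0=np.array([.459-.15+.6-.15,-.088,.592])
      out=[]
      for i in range(3): q=row(q,p0,Rt(0),w,sol,**k)
      out.append(tilt(q))
      pp,RR=fk(q,P); tg=pp+RR@[-.3,0,0]
      for i in range(5): q=row(q,tg,RR,w,sol,**k)
      print(name,k,w,out,tilt(q),q.round(2))
E
```

```text
[-3.53460263e-01  2.70531937e-01  6.30230848e-01  6.83796308e-14
  2.24082987e+00 -1.92436041e+00] 4.1026432886311323e-13
lsq {} 0.05 [(array([ 0.637, -0.088,  0.591]), array([ 0.216, -0.03 , -0.976]))] (array([ 0.928, -0.087,  0.653]), array([ 0.855, -0.092, -0.51 ])) [-0.2   0.77  0.04  0.09  1.3  -1.75]
lsq {} 0.1 [(array([ 0.632, -0.087,  0.585]), array([ 0.188, -0.026, -0.982]))] (array([ 0.901, -0.086,  0.628]), array([ 0.789, -0.085, -0.608])) [-0.21  0.76  0.04  0.08  1.43 -1.75]
lsq {} 0.2 [(array([ 0.621, -0.086,  0.573]), array([ 0.121, -0.017, -0.992]))] (array([ 0.814, -0.08 ,  0.549]), array([ 0.511, -0.056, -0.858])) [-0.21  0.76  0.04  0.05  1.81 -1.76]
lsq {} 0.3 [(array([ 0.613, -0.085,  0.566]), array([ 0.074, -0.01 , -0.997]))] (array([ 0.75 , -0.074,  0.493]), array([ 0.247, -0.028, -0.969])) [-0.21  0.79  0.04  0.03  2.06 -1.77]
lsq {} 0.5 [(array([ 0.606, -0.084,  0.559]), array([ 0.032, -0.004, -0.999]))] (array([ 0.718, -0.072,  0.465]), array([ 0.094, -0.011, -0.995])) [-0.21  0.82  0.04  0.01  2.19 -1.77]
lsq {} 1 [(array([ 0.602, -0.084,  0.556]), array([ 
[... 2946 characters left out ...]
, -0.999]))] (array([ 0.766, -0.073,  0.422]), array([ 0.144,  0.006, -0.99 ])) [-0.21  0.88  0.04  0.04  2.08 -1.75]
dls {'lam': 0.1} 0.3 [(array([ 0.608, -0.083,  0.539]), array([-0.025,  0.015, -1.   ]))] (array([ 0.729, -0.068,  0.388]), array([-0.043,  0.03 , -0.999])) [-0.21  0.93  0.04  0.03  2.22 -1.76]
dls {'lam': 0.1} 0.5 [(array([ 0.601, -0.082,  0.531]), array([-0.075,  0.024, -0.997]))] (array([ 0.708, -0.065,  0.369]), array([-0.153,  0.044, -0.987])) [-0.2   0.95  0.04  0.02  2.31 -1.76]
dls {'lam': 0.1} 1 [(array([ 0.598, -0.082,  0.527]), array([-0.099,  0.028, -0.995]))] (array([ 0.698, -0.063,  0.361]), array([-0.205,  0.05 , -0.978])) [-0.2   0.97  0.04  0.01  2.34 -1.77]
```

```bash
cat > try.py <<'E'
from sim import *
q0=np.array([-0.323,0.247,0.654,0.007,2.453,-1.888])
dirs={"up":[0,0,1],"upback":[-.7,0,.7],"back":[-1,0,0],"upfwd":[.7,0,.7],"upfwd2":[.4,0,.9],"upback2":[-.4,0,.9]}
for n,d in dirs.items():
  for lam,w in [(.01,.3),(.05,.3),(.05,1),(.1,.3)]:
    q=q0.copy(); pp,R=fk(q,P); o=[]
    tg=pp+.6*np.array(d)
    for i in range(12):
        if i==8: pp,R=fk(q,P)
        q=row(q,tg,R,w,dls,step=.03,lam=lam)
        if i%3==2: o.append((fk(q,P)[0].round(2).tolist(),fk(q,P)[1][:,2].round(2).tolist()))
    print(n,lam,w,o,q.round(2))
E
python3 try.py
```

```text
up 0.01 0.3 [([0.5, -0.08, 0.59], [-0.17, 0.07, -0.98]), ([0.5, -0.08, 0.6], [-0.16, 0.06, -0.99]), ([0.55, -0.09, 0.53], [-0.28, 0.11, -0.95]), ([0.55, -0.09, 0.54], [-0.2, 0.07, -0.98])] [-0.31  0.67  0.12  0.02  2.56 -1.87]
up 0.05 0.3 [([0.46, -0.07, 0.65], [-0.05, 0.03, -1.0]), ([0.52, -0.09, 0.57], [-0.21, 0.08, -0.98]), ([0.53, -0.1, 0.56], [-0.22, 0.09, -0.97]), ([0.53, -0.1, 0.56], [-0.23, 0.09, -0.97])] [-0.33  0.69  0.04  0.02  2.66 -1.88]
up 0.05 1 [([0.47, -0.08, 0.64], [-0.07, 0.03, -1.0]), ([0.53, -0.1, 0.56], [-0.22, 0.08, -0.97]), ([0.53, -0.1, 0.55], [-0.24, 0.09, -0.97]), ([0.53, -0.1, 0.55], [-0.25, 0.09, -0.96])] [-0.33  0.71  0.04  0.01  2.66 -1.9 ]
up 0.1 0.3 [([0.43, -0.06, 0.67], [-0.03, 0.02, -1.0]), ([0.48, -0.08, 0.63], [-0.09, 0.05, -0.99]), ([0.48, -0.09, 0.63], [-0.1, 0.05, -0.99]), ([0.47, -0.09, 0.64], [-0.07, 0.05, -1.0])] [-0.36  0.53  0.04  0.04  2.66 -1.89]
upback 0.01 0.3 [([0.32, -0.05, 0.67], [-0.2, 0.07, -0.98]), ([0.45, -0.15, 0.63], [-0.14, -0.0, -0.99]), ([0.47, -0.19, 0.6], [-0.16, 0.04, -0.99]), ([0.46, -0.21, 0.6], [-0.18, 0.04, -0.98])]
[... 3696 characters left out ...]
6 -2.02]
upback2 0.05 0.3 [([0.39, -0.06, 0.68], [-0.08, 0.03, -1.0]), ([0.49, -0.12, 0.6], [-0.15, 0.05, -0.99]), ([0.49, -0.13, 0.6], [-0.16, 0.05, -0.99]), ([0.48, -0.14, 0.6], [-0.15, 0.05, -0.99])] [-0.43  0.6   0.04 -0.04  2.66 -2.03]
upback2 0.05 1 [([0.39, -0.06, 0.68], [-0.08, 0.03, -1.0]), ([0.5, -0.13, 0.59], [-0.17, 0.06, -0.98]), ([0.5, -0.14, 0.59], [-0.18, 0.06, -0.98]), ([0.49, -0.15, 0.59], [-0.18, 0.06, -0.98])] [-0.43  0.63  0.04 -0.05  2.66 -2.05]
upback2 0.1 0.3 [([0.37, -0.06, 0.68], [-0.11, 0.04, -0.99]), ([0.43, -0.1, 0.67], [-0.01, 0.0, -1.0]), ([0.43, -0.12, 0.67], [-0.03, 0.0, -1.0]), ([0.41, -0.12, 0.68], [0.01, -0.02, -1.0])] [-0.46  0.42  0.04 -0.03  2.66 -2.06]
```

```bash
cat > try2.py <<'E'
from sim import *
qs,e=ik([.2,.08,.68],Rt(0)); print(qs.round(3),e)
dirs={"back":[-1,0,0],"upback":[-.7,0,.7],"up":[0,0,1],"backdn":[-.95,0,-.3]}
for n,d in dirs.items():
  for lam,w in [(.01,.3),(.03,.3),(.05,1),(.1,.3)]:
    q=qs.copy(); pp,R=fk(q,P); o=[]
    tg=pp+.6*np.array(d)
    for i in range(16):
        if i in(8,): pp,R=fk(q,P)
        q=row(q,tg,R,w,dls,step=.03,lam=lam)
        if i%4==3: o.append((fk(q,P)[0].round(2).tolist(),fk(q,P)[1][:,2].round(2).tolist()))
    print(n,lam,w,o,q.round(2))
E
python3 try2.py
```

```text
[ 0.018 -0.13   0.783  0.     2.488 -1.553] 3.2343027832028165e-13
back 0.01 0.3 [([0.08, 0.08, 0.68], [0.0, 0.0, -1.0]), ([-0.01, 0.08, 0.68], [0.0, 0.0, -1.0]), ([-0.07, 0.09, 0.68], [0.0, 0.0, -1.0]), ([-0.18, 0.09, 0.68], [0.0, 0.0, -1.0])] [ 2.29 -0.17  0.81 -0.    2.5   0.72]
back 0.03 0.3 [([0.08, 0.08, 0.68], [0.0, 0.0, -1.0]), ([-0.02, 0.08, 0.68], [-0.0, 0.0, -1.0]), ([-0.07, 0.09, 0.68], [-0.0, 0.0, -1.0]), ([-0.18, 0.08, 0.68], [-0.0, 0.0, -1.0])] [ 2.29 -0.17  0.81 -0.    2.5   0.72]
back 0.05 1 [([0.08, 0.08, 0.68], [0.0, 0.0, -1.0]), ([-0.02, 0.08, 0.68], [0.04, 0.0, -1.0]), ([-0.04, 0.08, 0.69], [0.14, 0.01, -0.99]), ([-0.02, 0.08, 0.7], [0.15, 0.01, -0.99])] [-0.   -0.48  0.8   0.01  2.66 -1.56]
back 0.1 0.3 [([0.08, 0.08, 0.68], [-0.0, 0.0, -1.0]), ([-0.02, 0.08, 0.68], [0.04, 0.01, -1.0]), ([-0.05, 0.08, 0.68], [0.14, 0.02, -0.99]), ([-0.04, 0.08, 0.69], [0.15, 0.02, -0.99])] [ 0.02 -0.53  0.86  0.05  2.66 -1.51]
upback 0.01 0.3 [([0.24, 0.08, 0.77], [0.23, 0.01, -0.97]), ([0.42, 0.09, 0.69], [0.02, 0.0, -1.0]), ([0.42, 0.09, 0.69], [0.02, 0.0, -1.0]), ([0.42, 0.09
[... 1785 characters left out ...]
0.34  1.29 -0.    2.19  0.67]
backdn 0.03 0.3 [([0.09, 0.08, 0.64], [0.0, 0.0, -1.0]), ([-0.02, 0.08, 0.61], [-0.0, 0.0, -1.0]), ([-0.13, 0.08, 0.58], [-0.01, 0.0, -1.0]), ([-0.14, 0.08, 0.57], [-0.05, 0.01, -1.0])] [-0.   -0.77  1.3   0.01  2.66 -1.56]
backdn 0.05 1 [([0.09, 0.08, 0.64], [0.0, 0.0, -1.0]), ([-0.02, 0.08, 0.61], [-0.0, 0.0, -1.0]), ([-0.13, 0.08, 0.58], [-0.01, 0.0, -1.0]), ([-0.14, 0.08, 0.57], [-0.05, 0.0, -1.0])] [-0.01 -0.77  1.3   0.    2.66 -1.58]
backdn 0.1 0.3 [([0.09, 0.08, 0.64], [-0.0, 0.0, -1.0]), ([-0.03, 0.08, 0.61], [-0.0, 0.01, -1.0]), ([-0.13, 0.08, 0.58], [-0.03, 0.01, -1.0]), ([-0.14, 0.08, 0.57], [-0.05, 0.01, -1.0])] [ 0.01 -0.77  1.3   0.02  2.66 -1.54]
```

```bash
python3 - <<'E'
from h import *
z=np.load("top0.npz"); im,d=z["im"],z["d"]; P=cloud("top",d); Z=P[...,2]
# right pan pixels region
for n,(r0,r1,c0,c1) in {"R":(165,235,310,385),"L":(170,240,205,275)}.items():
    m=np.zeros_like(Z,bool); m[r0:r1,c0:c1]=1
    m&=(Z>.04)&(Z<.11)
    q=P[m]; print(n,m.sum(),q.min(0).round(3),q.max(0).round(3),q.mean(0).round(3))
    # rim circle fit: outermost per-angle
    c=q[:,:2].mean(0)
    for it in range(10):
        a=np.arctan2(q[:,1]-c[1],q[:,0]-c[0]); rr=np.hypot(*(q[:,:2]-c).T)
        E=[]
        for k in range(36):
            s=(a>=-np.pi+k*np.pi/18)&(a<-np.pi+(k+1)*np.pi/18)
            if s.sum()>2: E.append(q[s][np.argsort(rr[s])[-2:]].mean(0))
        E=np.array(E); A=np.c_[2*E[:,:2],np.ones(len(E))]; x=np.linalg.lstsq(A,(E[:,:2]**2).sum(1),rcond=None)[0]; c=x[:2]
    print("rim",c.round(4),np.sqrt(x[2]+c@c).round(4),E[:,2].mean().round(4))
# transformer: darker pixels
for cam,box in [("top",(190,212,335,357)),]:
    sub=P[box[0]:box[1],box[2]:box[3]]; zz=sub[...,2]; 
    print((zz*1000).astype(int))
# base edges
for r,c in [(266//4+160,220//4+200),(262//4+160,540//4+200)]: print(P[r,c])
m=(Z>.28)&(Z<.36); m[:, :200]=0; m[:,400:]=0; m[:160]=0; m[300:]=0
q=P[m]; i=np.argsort(q[:,1]); print("beam ends",q[i[:8]].mean(0).round(3),q[i[-8:]].mean(0).round(3)); A=np.polyfit(q[:,1],q[:,0],1); print(A, np.polyfit(q[:,1],q[:,2],1))
for l in ["transformer","pan_right","pan_left","tray","balance","spool","hanger_right","pointer_tip"]:
    for cam in ["top","scene"]:
        for o in robot.tip_of(l,cam)[:2]: print(l,cam,np.round(o["pixel"],1),round(float(o["confidence"]),2))
E
```

```text
R 1966 [ 0.599 -0.133  0.066] [0.734 0.027 0.11 ] [ 0.664 -0.068  0.082]
rim [ 0.6663 -0.0643] 0.0683 0.0879
L 1791 [0.592 0.119 0.04 ] [0.726 0.279 0.11 ] [0.653 0.21  0.065]
rim [0.6585 0.2076] 0.0687 0.0563
[[ 254   75   80   74   75   77   81   78   71   74   73   80   80   80
    80   75   70   76   74   78   80   77]
 [  77   74   78   82   80   74   78   74   81   76   77   80   76   74
    77   81   79   73   74   75   77   75]
 [  78   78   72   78   76   74   74   78   83   74   72   69   75   77
    74   75   79   82   79   80   77   74]
 [  84   82   80   80   75   75   79   73   81   75   72   75   76   78
    84   74   76   69   79   78   78   74]
 [  82   77   78   79   71   81   81   76   79   78   76   79   76   75
    80   83   77   73   79   80   78   77]
 [  73   74   72   80   83   80   74   74   77   74   74   79   79   79
    77   79 1562   78   76   76   77   76]
 [  75   76   77   78   72   75   78   77  101  102  105   99   98   98
    99   72   79   77   78   71   74   72]
 [  78   77   77   77   79   75   69   77  104  101  101  100  100   98
   100  103  
[... 1886 characters left out ...]
0.6
transformer scene [307.6 350.5] 0.29
pan_right top [197.5 346. ] 0.94
pan_right scene [307.7 351.6] 0.87
pan_left top [200.5 238.6] 0.93
pan_left top [206.3 235.9] 0.75
pan_left scene [260.1 393.7] 0.87
pan_left scene [284.4 366.7] 0.66
tray top [251.8 155.7] 0.91
tray scene [225.9 384. ] 0.61
tray scene [218.1 402.9] 0.23
balance top [199.8 295. ] 0.59
balance top [282.7 476.6] 0.58
balance scene [296.  373.3] 0.9
spool top [204.7 238.9] 0.56
spool scene [265.3 394.1] 0.71
hanger_right top [182.3 350.3] 0.67
hanger_right scene [234.4 357.6] 0.92
pointer_tip top [200.1 301.3] 0.62
pointer_tip top [204.6 346.5] 0.26
pointer_tip scene [284.1 369.5] 0.91
pointer_tip scene [293.8 374.9] 0.15
```

```bash
python3 - <<'E'
from h import *
z=np.load("top0.npz"); d=z["d"]; P=cloud("top",d); Z=P[...,2]
m=np.zeros_like(Z,bool); m[188:214,333:360]=1; m&=(Z>.09)&(Z<.12)
q=P[m]; print(m.sum(), q.mean(0), cv2.minAreaRect(q[:,:2].astype(np.float32)*1000))
im=z["im"]; save("pics/tr.png",cv2.resize(im[180:225,320:375],None,fx=10,fy=10,interpolation=cv2.INTER_CUBIC))
s=np.load("scene0.npz")["im"]; save("pics/trs.png",cv2.resize(s[280:330,320:385],None,fx=10,fy=10,interpolation=cv2.INTER_CUBIC))
E
python3 - <<'E'
from ik import *
for az in [.1,0,-.1,-.2,-.3,-.4]:
  for t in [.45,.55,.65]:
    print(az,t)
    for n,p in dict(tr=[.66,-.064,.085],place=[.645,-.064,.07],trayp=[.5,.40,.02],w50=[.453,-.42,.015],w100=[.561,-.321,.015],w200=[.568,-.42,.02],top=[.2,.08,.8]).items():
        q,e=ik(p,Rt(t,az)); 
        if e>.003 or n in("tr",): print("   ",n,q.round(2),round(e,3))
E
```

```text
148 [ 0.65384349 -0.06715895  0.1042587 ] ((654.3787231445312, -66.6891860961914), (30.914636611938477, 33.330448150634766), 0.4071020483970642)
0.1 0.45
    tr [-0.29  0.55  1.72  0.37  0.47 -2.26] 0.0
    w50 [-1.04  0.67  1.69  0.57  0.7  -3.11] 0.031
0.1 0.55
    tr [-0.31  0.54  1.81  0.66  0.35 -2.56] 0.0
    w50 [-1.04  0.67  1.67  0.62  0.72 -3.11] 0.064
    w100 [-0.82  0.67  1.73  0.79  0.56 -3.11] 0.029
    w200 [-0.93  0.76  1.53  0.72  0.7  -3.11] 0.019
0.1 0.65
    tr [-0.34  0.54  1.89  1.19  0.28 -3.1 ] 0.0
    place [-0.34  0.54  1.91  1.19  0.28 -3.11] 0.011
    trayp [ 0.72  0.65  1.79 -1.    0.39 -0.07] 0.039
    w50 [-1.05  0.67  1.65  0.67  0.75 -3.11] 0.097
    w100 [-0.82  0.67  1.72  0.83  0.58 -3.11] 0.063
    w200 [-0.93  0.76  1.51  0.76  0.72 -3.11] 0.052
    top [-0.16 -0.31  0.61  0.17  2.2  -1.68] 0.012
0 0.45
    tr [-0.27  0.55  1.73  0.27  0.44 -2.06] 0.0
    w50 [-1.05  0.66  1.74  0.64  0.63 -3.11] 0.018
0 0.55
    tr [-0.28  0.54  1.82  0.53  0.29 -2.32] 0.0
    place [-0.3   0.54  1.85  0.61  0.28 -2.42] 0.007
    w50 [-1.05  0.65  1.73  0.69  0
[... 2162 characters left out ...]
0 [-1.03  0.61  1.86  0.96  0.43 -3.11] 0.059
    w100 [-0.76  0.63  1.87  1.17  0.28 -3.11] 0.037
    w200 [-0.88  0.71  1.73  1.08  0.37 -3.11] 0.02
-0.4 0.45
    tr [-0.16  0.56  1.71 -0.24  0.44 -1.14] 0.0
-0.4 0.55
    tr [-0.15  0.55  1.8  -0.46  0.29 -0.91] 0.0
    place [-0.15  0.55  1.82 -0.52  0.28 -0.85] 0.008
    w50 [-1.01  0.62  1.91  1.02  0.34 -3.11] 0.017
    w100 [-0.75  0.63  1.85  0.9   0.28 -2.77] 0.027
-0.4 0.65
    tr [-0.1   0.55  1.82 -0.86  0.28 -0.49] 0.023
    place [-0.09  0.56  1.85 -1.    0.28 -0.33] 0.032
    w50 [-1.01  0.6   1.9   1.05  0.35 -3.11] 0.052
    w100 [-0.78  0.63  1.88  1.24  0.28 -3.11] 0.044
    w200 [-0.86  0.7   1.76  1.18  0.28 -3.11] 0.015
```

View pics/tr.png

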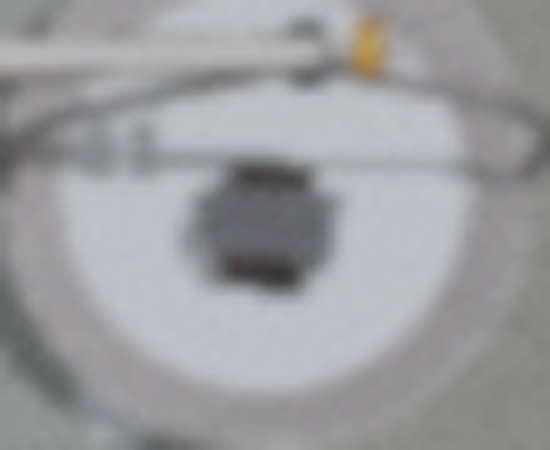

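View pics/trs.png

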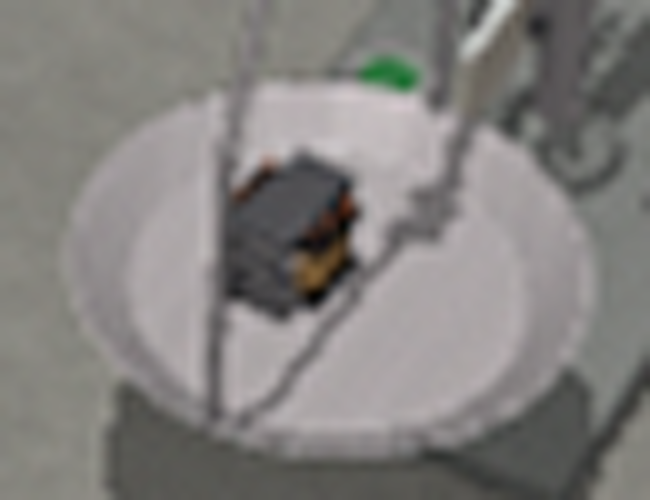

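Emit:
{"fn": "apply_moves", "kwargs": {"plan": [{"tx":0.04,"ty":0.026,"tz":-0.006,"yaw":0,"grip":1},{"tx":0.08,"ty":0.052,"tz":-0.012,"yaw":0,"grip":1},{"tx":0.12,"ty":0.079,"tz":-0.018,"yaw":0,"grip":1},{"tx":0.16,"ty":0.105,"tz":-0.024,"yaw":0,"grip":1},{"tx":0.19,"ty":0.125,"tz":-0.028,"yaw":0,"grip":1},{"tx":0.199,"ty":0.131,"tz":-0.03,"yaw":0,"grip":1}]}}

```text
time: 5.03
tool_pos: [0.2014, 0.0793, 0.6801]
tool_rot: [3.068, -0.2, -3.133]
contact_force: [0.8, 0.0, -0.6]
opening: 0.0917
```

```bash
python3 -c "
from h import *
st()"
```

```text
t 5.03 q [-0.076 -0.037  0.731  0.12   2.651 -1.548] p [0.2014 0.0793 0.6801] open 0.0917
F [ 0.8  0.  -0.6] x [-0.98  -0.008  0.199] y [0.006 0.997 0.072] z [-0.199  0.072 -0.977] tiltdeg 12.2
```

Emit:
{"fn": "apply_moves", "kwargs": {"plan": [{"tx":0.026,"ty":0.002,"tz":-0.029,"yaw":0,"grip":1},{"tx":0.052,"ty":0.004,"tz":-0.058,"yaw":0,"grip":1},{"tx":0.079,"ty":0.006,"tz":-0.086,"yaw":0,"grip":1}]}}

```text
time: 5.4
tool_pos: [0.1605, 0.0901, 0.6867]
tool_rot: [3.068, -0.168, -3.138]
contact_force: [-0.1, -0.2, -0.5]
opening: 0.0916
```

```bash
python3 -c "
from h import *
st()"
```

```text
t 5.4 q [-0.044 -0.113  0.764  0.14   2.657 -1.494] p [0.1605 0.0901 0.6867] open 0.0916
F [-0.1 -0.2 -0.5] x [-0.986 -0.003  0.167] y [0.009 0.997 0.072] z [-0.167  0.073 -0.983] tiltdeg 10.5
```

Emit:
{"fn": "apply_moves", "kwargs": {"plan": [{"tx":0.007,"ty":0.003,"tz":-0.04,"yaw":0,"grip":1},{"tx":0.014,"ty":0.006,"tz":-0.08,"yaw":0,"grip":1},{"tx":0.02,"ty":0.009,"tz":-0.12,"yaw":0,"grip":1},{"tx":0.02,"ty":0.009,"tz":-0.12,"yaw":0,"grip":1}]}}

```text
time: 5.9
tool_pos: [0.1715, 0.1067, 0.6977]
tool_rot: [3.064, -0.134, -3.139]
contact_force: [-0.4, 0.4, 0.9]
opening: 0.0919
```

```bash
python3 -c "
from h import *
st()"
```

```text
t 5.9 q [ 0.027 -0.078  0.688  0.173  2.657 -1.392] p [0.1715 0.1067 0.6977] open 0.0919
F [-0.4  0.4  0.9] x [-0.991 -0.002  0.133] y [0.008 0.997 0.076] z [-0.133  0.077 -0.988] tiltdeg 8.8
```

Emit:
{"fn": "apply_moves", "kwargs": {"plan": [{"tx":0.005,"ty":0,"tz":-0.04,"yaw":0,"grip":1},{"tx":0.011,"ty":0,"tz":-0.08,"yaw":0,"grip":1},{"tx":0.016,"ty":0,"tz":-0.12,"yaw":0,"grip":1},{"tx":0.022,"ty":0,"tz":-0.16,"yaw":0,"grip":1},{"tx":0.027,"ty":0,"tz":-0.2,"yaw":0,"grip":1},{"tx":0.032,"ty":0,"tz":-0.24,"yaw":0,"grip":1},{"tx":0.038,"ty":0,"tz":-0.28,"yaw":0,"grip":1},{"tx":0.043,"ty":0,"tz":-0.32,"yaw":0,"grip":1}]}}

```text
time: 6.9
tool_pos: [0.1816, 0.1216, 0.7089]
tool_rot: [3.056, -0.096, 3.14]
contact_force: [0.6, 0.0, -0.8]
opening: 0.0918
```

```bash
python3 -c "
from h import *
st()"
```

```text
t 6.9 q [ 0.084 -0.046  0.611  0.201  2.657 -1.307] p [0.1816 0.1216 0.7089] open 0.0918
F [ 0.6  0.  -0.8] x [-0.995  0.001  0.096] y [0.009 0.996 0.085] z [-0.095  0.085 -0.992] tiltdeg 7.4
```

```bash
cat > cmp.py <<'E'
from sim import *
S=[np.array(x) for x in ([-0.076,-0.037,0.731,0.12,2.651,-1.548],[-0.044,-0.113,0.764,0.14,2.657,-1.494],[0.027,-0.078,0.688,0.173,2.657,-1.392],[0.084,-0.046,0.611,0.201,2.657,-1.307])]
C=[[(.026*k,.002*k,-.029*k) for k in (1,2,3)],[(.007*k,.003*k,-.04*k) for k in (1,2,3,3)],[(.0054*k,0,-.04*k) for k in range(1,9)]]
HI[4]=2.657
def call(q,rows,w,sol,**k):
    p0,R0=fk(q,P)
    for r in rows: q=row(q,p0+R0@np.array(r),R0,w,sol,**k)
    return q
if __name__=="__main__":
    for s in S: print(tilt(s))
    for name,sol,k in [("lsq",local,{}),("dls",dls,dict(lam=.01)),("dls",dls,dict(lam=.05)),("dls",dls,dict(lam=.1)),("dls1",dls,dict(lam=.05,it=5))]:
        for w in (.1,.3,1):
            print(name,k,w,[tilt(call(S[i],C[i],w,sol,**k)) for i in range(3)])
E
python3 cmp.py
```

```text
(array([0.201, 0.079, 0.68 ]), array([-0.2  ,  0.072, -0.977]))
(array([0.16 , 0.09 , 0.687]), array([-0.166,  0.072, -0.983]))
(array([0.171, 0.106, 0.698]), array([-0.133,  0.077, -0.988]))
(array([0.181, 0.121, 0.709]), array([-0.096,  0.085, -0.992]))
lsq {} 0.1 [(array([0.144, 0.08 , 0.766]), array([ 0.206,  0.011, -0.978])), (array([0.16 , 0.091, 0.799]), array([ 0.341,  0.042, -0.939])), (array([0.17 , 0.101, 0.894]), array([ 0.722,  0.159, -0.673]))]
lsq {} 0.3 [(array([0.156, 0.089, 0.707]), array([-0.07 ,  0.066, -0.995])), (array([0.167, 0.104, 0.721]), array([-0.023,  0.084, -0.996])), (array([0.181, 0.119, 0.733]), array([ 0.013,  0.108, -0.994]))]
lsq {} 1 [(array([0.16 , 0.091, 0.683]), array([-0.187,  0.072, -0.98 ])), (array([0.168, 0.107, 0.693]), array([-0.153,  0.074, -0.985])), (array([0.18 , 0.122, 0.704]), array([-0.12,  0.08, -0.99]))]
dls {'lam': 0.01} 0.1 [(array([0.258, 0.035, 0.74 ]), array([ 0.08 ,  0.104, -0.991])), (array([0.214, 0.098, 0.763]), array([ 0.16 ,  0.103, -0.982])), (array([0.255, 0.243, 0.779]), array([-0.491,  0.6  , -0.632]))]
dls {'lam'
[... 1706 characters left out ...]
 0.43 , -0.819]))]
dls1 {'lam': 0.05, 'it': 5} 0.1 [(array([0.245, 0.093, 0.783]), array([ 0.252,  0.126, -0.959])), (array([0.211, 0.109, 0.82 ]), array([ 0.395,  0.183, -0.9  ])), (array([0.24 , 0.077, 0.863]), array([ 0.383,  0.556, -0.737]))]
dls1 {'lam': 0.05, 'it': 5} 0.3 [(array([0.287, 0.113, 0.781]), array([ 0.236,  0.195, -0.952])), (array([0.268, 0.162, 0.785]), array([ 0.101,  0.375, -0.921])), (array([0.279, 0.173, 0.785]), array([-0.596,  0.527, -0.606]))]
dls1 {'lam': 0.05, 'it': 5} 1 [(array([0.296, 0.119, 0.778]), array([ 0.223,  0.209, -0.952])), (array([0.28 , 0.179, 0.774]), array([ 0.034,  0.382, -0.923])), (array([0.276, 0.224, 0.758]), array([-0.648,  0.404, -0.646]))]
```

```bash
cat > cmp2.py <<'E'
from cmp import *
for w in (.4,.5,.55,.6,.65,.7): print(w,[tilt(call(S[i],C[i],w,local)) for i in range(3)])
# best direction, single row from S[3]
w=.6; import itertools
q=S[3]; p0,R0=fk(q,P); out=[]
for az in np.arange(0,360,45):
  for el in (-45,0,30,60,90):
    d=np.array([np.cos(np.radians(az))*np.cos(np.radians(el)),np.sin(np.radians(az))*np.cos(np.radians(el)),np.sin(np.radians(el))])
    q2=row(q,p0+.0625*d,R0,w,local); t=tilt(q2); out.append((t[1][0],az,el,t[1],t[0],q2.round(2)))
out.sort(key=lambda x:-x[0])
for o in out[:8]: print(o)
E
python3 cmp2.py
```

```text
0.4 [(array([0.158, 0.09 , 0.696]), array([-0.123,  0.07 , -0.99 ])), (array([0.168, 0.106, 0.708]), array([-0.085,  0.081, -0.993])), (array([0.181, 0.12 , 0.719]), array([-0.051,  0.095, -0.994]))]
0.5 [(array([0.159, 0.09 , 0.69 ]), array([-0.15 ,  0.071, -0.986])), (array([0.168, 0.106, 0.702]), array([-0.114,  0.078, -0.99 ])), (array([0.18 , 0.121, 0.712]), array([-0.081,  0.088, -0.993]))]
0.55 [(array([0.159, 0.091, 0.689]), array([-0.159,  0.071, -0.985])), (array([0.168, 0.107, 0.7  ]), array([-0.124,  0.077, -0.989])), (array([0.18 , 0.121, 0.71 ]), array([-0.09 ,  0.086, -0.992]))]
0.6 [(array([0.159, 0.091, 0.687]), array([-0.165,  0.071, -0.984])), (array([0.168, 0.107, 0.698]), array([-0.13 ,  0.076, -0.989])), (array([0.18 , 0.121, 0.709]), array([-0.097,  0.085, -0.992]))]
0.65 [(array([0.159, 0.091, 0.686]), array([-0.17 ,  0.072, -0.983])), (array([0.168, 0.107, 0.697]), array([-0.136,  0.076, -0.988])), (array([0.18 , 0.121, 0.707]), array([-0.102,  0.084, -0.991]))]
0.7 [(array([0.159, 0.091, 0.685]), array([-0.174,  0.072, -0.982])), (array([0.168, 0.107, 0.696]
[... 629 characters left out ...]
]), array([0.182, 0.129, 0.717]), array([ 0.11, -0.04,  0.56,  0.22,  2.66, -1.26]))
(np.float64(-0.064), np.int64(180), 90, array([-0.064,  0.094, -0.993]), array([0.182, 0.129, 0.717]), array([ 0.11, -0.04,  0.56,  0.22,  2.66, -1.26]))
(np.float64(-0.064), np.int64(225), 90, array([-0.064,  0.094, -0.993]), array([0.182, 0.129, 0.717]), array([ 0.11, -0.04,  0.56,  0.22,  2.66, -1.26]))
(np.float64(-0.064), np.int64(270), 90, array([-0.064,  0.094, -0.993]), array([0.182, 0.129, 0.717]), array([ 0.11, -0.04,  0.56,  0.22,  2.66, -1.26]))
(np.float64(-0.064), np.int64(315), 90, array([-0.064,  0.094, -0.993]), array([0.182, 0.129, 0.717]), array([ 0.11, -0.04,  0.56,  0.22,  2.66, -1.26]))
```

```bash
cat > plan1.py <<'E'
from cmp import *
w=.6; q0=S[3]; p0,R0=fk(q0,P)
for y0 in (.12,.05,0,-.05,-.1,-.2):
  for d in ([0,0,1],[-.5,0,.87]):
    q=q0
    for k in range(6): q=row(q,np.array([.19,y0,.69]),R0,w,local)
    tr=[]
    for n in range(20):
        p,R=fk(q,P); q=row(q,p+.0625*np.array(d),R,w,local)
        if n%4==3: tr.append((fk(q,P)[1][:,2].round(2)[:2].tolist()))
    print(y0,d,tr,tilt(q),q.round(2))
E
python3 plan1.py
```

```text
0.12 [0, 0, 1] [[0.02, 0.12], [0.14, 0.18], [0.24, 0.26], [0.32, 0.33], [0.37, 0.38]] (array([0.172, 0.173, 0.839]), array([ 0.372,  0.381, -0.846])) [-0.81 -0.07  0.04  1.65  2.58 -0.69]
0.12 [-0.5, 0, 0.87] [[-0.0, 0.12], [0.05, 0.19], [0.04, 0.3], [-0.01, 0.38], [-0.09, 0.43]] (array([-0.26 ,  0.205,  0.793]), array([-0.091,  0.434, -0.896])) [ 2.53  0.19  0.04 -0.53  2.49  0.45]
0.05 [0, 0, 1] [[0.03, 0.07], [0.16, 0.08], [0.29, 0.1], [0.4, 0.13], [0.48, 0.16]] (array([0.206, 0.101, 0.833]), array([ 0.477,  0.156, -0.865])) [-0.82 -0.07  0.04  1.19  2.63 -1.18]
0.05 [-0.5, 0, 0.87] [[0.01, 0.05], [0.1, 0.07], [0.13, 0.16], [0.12, 0.28], [0.07, 0.36]] (array([-0.213,  0.183,  0.781]), array([ 0.067,  0.357, -0.932])) [ 2.53  0.2   0.04 -0.74  2.63  0.25]
0 [0, 0, 1] [[0.02, 0.04], [0.15, -0.0], [0.27, -0.03], [0.39, -0.05], [0.48, -0.06]] (array([0.216, 0.023, 0.831]), array([ 0.483, -0.058, -0.874])) [-0.96 -0.07  0.04  0.88  2.65 -1.64]
0 [-0.5, 0, 0.87] [[-0.01, 0.0], [0.03, -0.14], [0.05, -0.29], [0.07, -0.45], [0.1, -0.55]] (array([-0.08 , -0.018,  0.814]), array([ 0.101, -0.
[... 564 characters left out ...]
 -0.114,  0.829]), array([ 0.292, -0.378, -0.879])) [-1.33 -0.05  0.04  0.43  2.66 -2.47]
-0.1 [-0.5, 0, 0.87] [[-0.07, -0.02], [-0.09, -0.14], [-0.12, -0.25], [-0.15, -0.37], [-0.13, -0.47]] (array([-0.021, -0.064,  0.812]), array([-0.132, -0.467, -0.874])) [-0.72 -0.23  0.32 -1.    2.59 -3.11]
-0.2 [0, 0, 1] [[-0.04, -0.03], [0.01, -0.15], [0.05, -0.27], [0.08, -0.39], [0.12, -0.46]] (array([ 0.111, -0.172,  0.829]), array([ 0.119, -0.464, -0.878])) [-1.73 -0.05  0.04  0.42  2.65 -2.89]
-0.2 [-0.5, 0, 0.87] [[-0.07, -0.02], [-0.05, -0.13], [-0.03, -0.24], [-0.01, -0.36], [-0.02, -0.45]] (array([-0.054, -0.267,  0.817]), array([-0.022, -0.447, -0.894])) [-2.53  0.06  0.04  0.78  2.61 -3.11]
```

Emit:
{"fn": "apply_moves", "kwargs": {"plan": [{"tx":-0.005,"ty":-0.04,"tz":0.008,"yaw":0,"grip":1},{"tx":-0.008,"ty":-0.08,"tz":0.0085,"yaw":0,"grip":1},{"tx":-0.01,"ty":-0.113,"tz":0.0085,"yaw":0,"grip":1},{"tx":-0.01,"ty":-0.113,"tz":0.0085,"yaw":0,"grip":1}]}}

```text
time: 7.4
tool_pos: [0.1902, 0.0082, 0.6894]
tool_rot: [3.056, -0.098, 3.134]
contact_force: [-0.2, 0.3, -0.6]
opening: 0.0919
```

Emit:
{"fn": "apply_moves", "kwargs": {"plan": [{"tx":0.006,"ty":0.005,"tz":-0.062,"yaw":0,"grip":1}]}}

```text
time: 7.52
tool_pos: [0.1955, 0.0119, 0.7041]
tool_rot: [3.067, -0.07, 3.136]
contact_force: [0.4, 0.5, 1.0]
opening: 0.0918
```

Emit:
{"fn": "apply_moves", "kwargs": {"plan": [{"tx":0.004,"ty":0.004,"tz":-0.062,"yaw":0,"grip":1}]}}

```text
time: 7.65
tool_pos: [0.202, 0.0146, 0.7125]
tool_rot: [3.08, -0.036, 3.136]
contact_force: [-0.3, 0.2, -0.1]
opening: 0.0916
```

Emit:
{"fn": "apply_moves", "kwargs": {"plan": [{"tx":0.002,"ty":0.004,"tz":-0.062,"yaw":0,"grip":1}]}}

```text
time: 7.78
tool_pos: [0.2075, 0.0178, 0.7203]
tool_rot: [3.09, -0.005, 3.135]
contact_force: [0.2, 0.7, 0.1]
opening: 0.0918
```

```bash
python3 -c "
from h import *
st()"
```

```text
t 7.78 q [-0.368 -0.059  0.564  0.101  2.657 -1.844] p [0.2075 0.0178 0.7203] open 0.0918
F [0.2 0.7 0.1] x [-1.     0.006  0.005] y [0.007 0.999 0.052] z [-0.004  0.052 -0.999] tiltdeg 3.0
```

Emit:
{"fn": "apply_moves", "kwargs": {"plan": [{"tx":0.0,"ty":0.003,"tz":-0.0625,"yaw":0,"grip":1}]}}

```text
time: 7.9
tool_pos: [0.2124, 0.0205, 0.728]
tool_rot: [3.099, 0.027, 3.134]
contact_force: [-0.3, -0.8, -0.2]
opening: 0.0919
```

Emit:
{"fn": "apply_moves", "kwargs": {"plan": [{"tx":-0.002,"ty":0.002,"tz":-0.0625,"yaw":0,"grip":1}]}}

```text
time: 8.02
tool_pos: [0.2167, 0.0227, 0.7357]
tool_rot: [3.107, 0.059, 3.133]
contact_force: [0.7, -0.2, -0.2]
opening: 0.092
```

Emit:
{"fn": "apply_moves", "kwargs": {"plan": [{"tx":-0.004,"ty":0.002,"tz":-0.0625,"yaw":0,"grip":1}]}}

```text
time: 8.15
tool_pos: [0.2204, 0.0253, 0.7433]
tool_rot: [3.115, 0.091, 3.132]
contact_force: [-1.4, -0.0, -0.5]
opening: 0.0916
```

Emit:
{"fn": "apply_moves", "kwargs": {"plan": [{"tx":-0.006,"ty":0.001,"tz":-0.062,"yaw":0,"grip":1}]}}

```text
time: 8.28
tool_pos: [0.2235, 0.0271, 0.7507]
tool_rot: [3.122, 0.124, 3.132]
contact_force: [-0.1, 0.9, -0.5]
opening: 0.092
```

Emit:
{"fn": "apply_moves", "kwargs": {"plan": [{"tx":-0.008,"ty":0.0,"tz":-0.062,"yaw":0,"grip":1}]}}

```text
time: 8.4
tool_pos: [0.2261, 0.0283, 0.758]
tool_rot: [3.128, 0.156, 3.131]
contact_force: [-0.2, -0.2, -0.4]
opening: 0.0924
```

```bash
python3 -c "
from h import *
s,T=st()
from cmp import *
q=s['qpos']
for n in range(12):
    p,R=fk(q,P); q=row(q,p+.0625*np.array([0,0,1]),R,.6,local); print(tilt(q),fk(q,P)[1][2].round(3),q.round(2))
"
```

```text
t 8.4 q [-0.305 -0.015  0.351  0.125  2.657 -1.751] p [0.2261 0.0283 0.758 ] open 0.0924
F [-0.2 -0.2 -0.4] x [-0.988  0.01  -0.155] y [0.008 1.    0.013] z [ 0.155  0.012 -0.988] tiltdeg 9.0
(array([0.226, 0.031, 0.765]), array([ 0.188,  0.006, -0.982])) [-0.187  0.008 -0.982] [-0.3  -0.01  0.31  0.13  2.66 -1.74]
(array([0.227, 0.033, 0.772]), array([ 0.219,  0.   , -0.976])) [-0.219  0.003 -0.976] [-0.29 -0.01  0.27  0.14  2.66 -1.72]
(array([0.228, 0.035, 0.78 ]), array([ 0.251, -0.005, -0.968])) [-0.251 -0.002 -0.968] [-0.28 -0.    0.24  0.14  2.66 -1.71]
(array([0.228, 0.036, 0.786]), array([ 0.282, -0.009, -0.959])) [-0.282 -0.006 -0.959] [-0.28  0.    0.2   0.15  2.66 -1.7 ]
(array([0.228, 0.037, 0.793]), array([ 0.312, -0.013, -0.95 ])) [-0.312 -0.009 -0.95 ] [-0.29  0.01  0.16  0.16  2.66 -1.69]
(array([0.228, 0.038, 0.8  ]), array([ 0.342, -0.016, -0.939])) [-0.342 -0.012 -0.939] [-0.29  0.01  0.13  0.18  2.66 -1.68]
(array([0.227, 0.039, 0.806]), array([ 0.372, -0.019, -0.928])) [-0.372 -0.014 -0.928] [-0.31  0.01  0.09  0.2   2.66 -1.67]
(array([0.227, 0.04 , 0.813]), array([ 0.4  , -0.021, -0.916])) [-0.401 -0.016 -0.916] [-0.33  0.01  0.06  0.24  2.66 -1.65]
(array([0.224, 0.039, 0.819]), array([ 0.427, -0.022, -0.904])) [-0.427 -0.017 -0.904] [-0.39  0.01  0.04  0.31  2.66 -1.64]
(array([0.219, 0.036, 0.824]), array([ 0.451, -0.021, -0.892])) [-0.451 -0.015 -0.892] [-0.55 -0.02  0.04  0.49  2.66 -1.63]
(array([0.217, 0.034, 0.827]), array([ 0.469, -0.018, -0.883])) [-0.469 -0.012 -0.883] [-0.78 -0.04  0.04  0.74  2.66 -1.59]
(array([0.218, 0.035, 0.831]), array([ 0.489, -0.02 , -0.872])) [-0.489 -0.014 -0.872] [-1.   -0.07  0.04  1.    2.65 -1.55]
```

Emit:
{"fn": "apply_moves", "kwargs": {"plan": [{"tx":-0.01,"ty":0.001,"tz":-0.062,"yaw":0,"grip":1}]}}

```text
time: 8.52
tool_pos: [0.2282, 0.0305, 0.7652]
tool_rot: [3.134, 0.188, 3.13]
contact_force: [0.7, 0.1, 0.0]
opening: 0.092
```

Emit:
{"fn": "apply_moves", "kwargs": {"plan": [{"tx":-0.012,"ty":0.001,"tz":-0.0615,"yaw":0,"grip":1}]}}

```text
time: 8.65
tool_pos: [0.2298, 0.0329, 0.7723]
tool_rot: [3.138, 0.22, 3.13]
contact_force: [0.3, -0.3, 0.5]
opening: 0.0915
```

Emit:
{"fn": "apply_moves", "kwargs": {"plan": [{"tx":-0.014,"ty":0.0,"tz":-0.061,"yaw":0,"grip":1}]}}

```text
time: 8.78
tool_pos: [0.2311, 0.0344, 0.7793]
tool_rot: [-3.14, 0.252, 3.131]
contact_force: [-0.1, -0.5, -0.1]
opening: 0.0919
```

Emit:
{"fn": "apply_moves", "kwargs": {"plan": [{"tx":-0.016,"ty":0.0,"tz":-0.0605,"yaw":0,"grip":1}]}}

```text
time: 8.9
tool_pos: [0.2322, 0.0356, 0.7861]
tool_rot: [-3.136, 0.284, 3.131]
contact_force: [-0.5, -0.0, -0.2]
opening: 0.0916
```

Emit:
{"fn": "apply_moves", "kwargs": {"plan": [{"tx":-0.018,"ty":0.0,"tz":-0.06,"yaw":0,"grip":1}]}}

```text
time: 9.02
tool_pos: [0.2331, 0.0365, 0.7927]
tool_rot: [-3.133, 0.315, 3.13]
contact_force: [-0.5, 0.2, -0.2]
opening: 0.0917
```

Emit:
{"fn": "apply_moves", "kwargs": {"plan": [{"tx":-0.02,"ty":0.0,"tz":-0.059,"yaw":0,"grip":1}]}}

```text
time: 9.15
tool_pos: [0.2337, 0.0375, 0.7992]
tool_rot: [-3.13, 0.346, 3.13]
contact_force: [-0.0, 0.4, 0.3]
opening: 0.0916
```

```bash
python3 -c "
from h import *
s,T=st()
from cmp import *
for d in ([0,0,1],[-.3,0,.95],[-.5,0,.87],[-.7,0,.7],[-.5,.2,.85],[-.5,-.2,.85]):
    q=s['qpos']; d=np.array(d)/np.linalg.norm(d)
    print(d)
    for n in range(8):
        p,R=fk(q,P); q=row(q,p+.0625*d,R,.6,local)
        if n%2: print(tilt(q),fk(q,P)[1][2].round(3),q.round(2))
"
```

```text
t 9.15 q [-0.288  0.018  0.122  0.176  2.657 -1.675] p [0.2337 0.0375 0.7992] open 0.0916
F [-0.   0.4  0.3] x [-0.941  0.011 -0.34 ] y [ 0.016  1.    -0.011] z [ 0.339 -0.016 -0.941] tiltdeg 19.9
[0. 0. 1.]
(array([0.23 , 0.038, 0.812]), array([ 0.398, -0.02 , -0.917])) [-0.398 -0.015 -0.917] [-0.33  0.02  0.06  0.24  2.66 -1.65]
(array([0.221, 0.035, 0.823]), array([ 0.448, -0.019, -0.894])) [-0.448 -0.013 -0.894] [-0.55 -0.02  0.04  0.48  2.65 -1.63]
(array([0.219, 0.033, 0.83 ]), array([ 0.485, -0.017, -0.875])) [-0.485 -0.011 -0.875] [-1.   -0.06  0.04  1.    2.65 -1.55]
(array([0.227, 0.038, 0.838]), array([ 0.525, -0.024, -0.851])) [-0.526 -0.016 -0.851] [-0.94 -0.07  0.04  0.93  2.61 -1.56]
[-0.30113137  0.          0.95358267]
(array([0.2  , 0.044, 0.811]), array([ 0.395, -0.027, -0.918])) [-0.395 -0.021 -0.918] [-0.36 -0.05  0.13  0.25  2.66 -1.67]
(array([0.172, 0.06 , 0.823]), array([ 0.447, -0.046, -0.894])) [-0.447 -0.038 -0.894] [-0.07 -0.05  0.07 -0.03  2.66 -1.65]
(array([0.136, 0.058, 0.831]), array([ 0.489, -0.05 , -0.871])) [-0.49  -0.041 -0.871] [ 0.2  -0.07  0.0
[... 1597 characters left out ...]
[ 0.89  0.    0.05 -0.86  2.66 -1.53]
(array([0.101, 0.094, 0.821]), array([ 0.445,  0.011, -0.895])) [-0.445  0.012 -0.895] [ 1.1   0.    0.04 -1.    2.66 -1.46]
[-0.49690399 -0.1987616   0.84473679]
(array([0.191, 0.031, 0.806]), array([ 0.384, -0.041, -0.922])) [-0.385 -0.034 -0.922] [-0.61 -0.1   0.2   0.42  2.66 -1.76]
(array([0.162, 0.046, 0.815]), array([ 0.412, -0.08 , -0.908])) [-0.414 -0.07  -0.908] [-0.22 -0.1   0.15  0.03  2.66 -1.74]
(array([0.137, 0.047, 0.821]), array([ 0.433, -0.1  , -0.896])) [-0.435 -0.089 -0.896] [ 0.23 -0.07  0.1  -0.43  2.66 -1.75]
(array([0.104, 0.031, 0.828]), array([ 0.461, -0.108, -0.881])) [-0.463 -0.098 -0.881] [ 0.68 -0.06  0.05 -0.93  2.66 -1.8 ]
```

Emit:
{"fn": "apply_moves", "kwargs": {"plan": [{"tx":-0.003,"ty":0.0,"tz":-0.0625,"yaw":0,"grip":1}]}}

```text
time: 9.28
tool_pos: [0.2189, 0.0397, 0.8047]
tool_rot: [-3.127, 0.373, 3.13]
contact_force: [0.0, -0.3, 0.2]
opening: 0.0919
```

Emit:
{"fn": "apply_moves", "kwargs": {"plan": [{"tx":-0.005,"ty":0.0,"tz":-0.0625,"yaw":0,"grip":1}]}}

```text
time: 9.4
tool_pos: [0.2033, 0.0449, 0.8109]
tool_rot: [-3.12, 0.405, 3.13]
contact_force: [-0.2, 0.6, 0.2]
opening: 0.0915
```

Emit:
{"fn": "apply_moves", "kwargs": {"plan": [{"tx":-0.007,"ty":0.0,"tz":-0.062,"yaw":0,"grip":1}]}}

```text
time: 9.52
tool_pos: [0.1902, 0.0522, 0.8167]
tool_rot: [-3.112, 0.435, 3.129]
contact_force: [-0.2, 0.2, -0.1]
opening: 0.0912
```

Emit:
{"fn": "apply_moves", "kwargs": {"plan": [{"tx":-0.008,"ty":0.0,"tz":-0.062,"yaw":0,"grip":1}]}}

```text
time: 9.65
tool_pos: [0.1756, 0.0601, 0.8226]
tool_rot: [-3.104, 0.463, 3.126]
contact_force: [0.7, 0.3, 0.0]
opening: 0.0919
```

```bash
python3 -c "
from h import *
s,T=st()
from cmp import *
for d in ([0,0,1],[-.3,0,.95]):
    q=s['qpos']; d=np.array(d)/np.linalg.norm(d)
    for n in range(4):
        p,R=fk(q,P); q=row(q,p+.0625*d,R,.6,local)
        print(tilt(q),fk(q,P)[1][2].round(3),q.round(2))
"
```

```text
t 9.65 q [-0.076 -0.052  0.072 -0.022  2.657 -1.644] p [0.1756 0.0601 0.8226] open 0.0919
F [0.7 0.3 0. ] x [-0.895  0.014 -0.447] y [ 0.032  0.999 -0.033] z [ 0.446 -0.044 -0.894] tiltdeg 26.6
(array([0.173, 0.06 , 0.828]), array([ 0.469, -0.046, -0.882])) [-0.47  -0.035 -0.882] [-0.08 -0.05  0.04 -0.02  2.66 -1.65]
(array([0.173, 0.059, 0.832]), array([ 0.492, -0.048, -0.87 ])) [-0.493 -0.036 -0.87 ] [-0.25 -0.07  0.04  0.16  2.65 -1.63]
(array([0.173, 0.06 , 0.836]), array([ 0.514, -0.05 , -0.856])) [-0.515 -0.038 -0.856] [-0.15 -0.07  0.04  0.06  2.63 -1.64]
(array([0.173, 0.06 , 0.841]), array([ 0.537, -0.052, -0.842])) [-0.538 -0.04  -0.842] [-0.06 -0.07  0.04 -0.04  2.6  -1.65]
(array([0.155, 0.063, 0.828]), array([ 0.469, -0.049, -0.882])) [-0.47  -0.037 -0.882] [ 0.15 -0.05  0.04 -0.26  2.66 -1.65]
(array([0.137, 0.059, 0.831]), array([ 0.489, -0.048, -0.871])) [-0.49  -0.036 -0.871] [ 0.2  -0.07  0.04 -0.31  2.66 -1.66]
(array([0.121, 0.055, 0.835]), array([ 0.509, -0.046, -0.859])) [-0.51  -0.034 -0.859] [ 0.22 -0.1   0.04 -0.34  2.66 -1.67]
(array([0.106, 0.051, 0.838]), array([ 0.53 , -0.044, -0.847])) [-0.53  -0.033 -0.847] [ 0.22 -0.12  0.04 -0.34  2.66 -1.68]
```

Emit:
{"fn": "apply_moves", "kwargs": {"plan": [{"tx":-0.022,"ty":0.0,"tz":-0.058,"yaw":0,"grip":1}]}}

```text
time: 9.78
tool_pos: [0.1685, 0.0633, 0.8281]
tool_rot: [-3.102, 0.49, 3.133]
contact_force: [0.0, -1.6, 5.9]
opening: 0.0922
```

```bash
cat > chk.py <<'E'
from h import *
from ik import *
if __name__=="__main__":
    s,T=st()
    # yaw about tool z making y horizontal: y' = -sin(a) x + cos(a) y -> z comp 0
    a=np.arctan2(T[2,1],T[2,0]) ; a=np.arctan(T[2,1]/T[2,0]); print("yaw",a)
    R=T@Ro.from_euler("z",a).as_matrix(); print(R.round(3))
    np.save("Rgoal.npy",R)
    for n,p in dict(tr=[.655,-.067,.09],tr2=[.655,-.067,.15],pre=[.5,-.067,.2],place=[.645,-.064,.07],placeL=[.64,-.08,.085],trayp=[.5,.40,.02],w50=[.453,-.42,.015],w50b=[.453,-.42,.1],w100=[.561,-.321,.015],w200=[.568,-.42,.02],top=[.4,.0,.4]).items():
        q,e=ik(np.array(p),R); print(n,q.round(2),round(e,4))
E
python3 chk.py
```

```text
t 9.78 q [ 0.035 -0.043  0.036 -0.129  2.657 -1.647] p [0.1685 0.0633 0.8281] open 0.0922
F [ 0.  -1.6  5.9] x [-0.882  0.008 -0.471] y [ 0.027  0.999 -0.035] z [ 0.47  -0.044 -0.882] tiltdeg 28.2
yaw 0.07370547536512921
[[-0.878  0.092  0.47 ]
 [ 0.081  0.996 -0.044]
 [-0.472 -0.    -0.882]]
tr [-0.26  0.53  1.78  0.22  0.36 -1.92] 0.0
tr2 [-0.26  0.44  1.72  0.16  0.5  -1.86] 0.0
pre [-0.37  0.11  2.04  0.25  0.54 -2.03] 0.0
place [-0.25  0.55  1.82  0.26  0.3  -1.97] 0.0
placeL [-0.29  0.52  1.82  0.29  0.33 -2.01] 0.0
trayp [ 0.73  0.68  1.73 -0.78  0.51 -0.1 ] 0.0
w50 [-1.05  0.65  1.78  0.73  0.56 -3.11] 0.0214
w50b [-1.08  0.51  1.78  0.67  0.68 -3.05] 0.0
w100 [-0.79  0.66  1.81  0.86  0.41 -3.02] 0.0
w200 [-0.9   0.73  1.61  0.7   0.56 -2.93] 0.0
top [-0.25 -0.28  1.8   0.08  1.13 -1.75] 0.0
```

```bash
cat >> h.py <<'E'
def go(*targets):
    s,T=st()
    for g in targets: print(np.round(T.T@(np.array(g)-s["tool_pos"]),4))
E
python3 -c "
from h import *
go([.45,-.067,.25])
from sim import *
s=robot.observe(); q=s['qpos']; R=np.load('Rgoal.npy'); p0=s['tool_pos']
for k in range(16):
    st_=[.015,.045,.09][k] if k<3 else 2
    tgt=np.array([.45,-.067,.25]); d=tgt-p0; 
    if st_<1: tgt=p0+d/np.linalg.norm(d)*st_
    q=row(q,tgt,R,.6,local); print(q.round(2),tilt(q))
"
```

```text
t 9.78 q [ 0.035 -0.043  0.036 -0.129  2.657 -1.647] p [0.1685 0.0633 0.8281] open 0.0922
F [ 0.  -1.6  5.9] x [-0.882  0.008 -0.471] y [ 0.027  0.999 -0.035] z [ 0.47  -0.044 -0.882] tiltdeg 28.2
[ 0.0228 -0.1023  0.6477]
[-0.1  -0.14  0.26  0.01  2.53 -1.57] (array([0.175, 0.06 , 0.815]), array([ 0.47 , -0.044, -0.882]))
[-0.28 -0.24  0.5   0.13  2.39 -1.64] (array([0.188, 0.054, 0.788]), array([ 0.47 , -0.044, -0.882]))
[-0.37 -0.33  0.75  0.16  2.24 -1.71] (array([0.207, 0.045, 0.749]), array([ 0.47 , -0.044, -0.882]))
[-0.4  -0.39  1.01  0.16  2.05 -1.77] (array([0.234, 0.033, 0.694]), array([ 0.47 , -0.044, -0.882]))
[-0.41 -0.43  1.21  0.16  1.88 -1.8 ] (array([0.261, 0.021, 0.639]), array([ 0.47 , -0.044, -0.882]))
[-0.42 -0.44  1.39  0.15  1.72 -1.83] (array([0.288, 0.008, 0.584]), array([ 0.47 , -0.044, -0.882]))
[-0.42 -0.43  1.54  0.15  1.56 -1.86] (array([ 0.314, -0.004,  0.529]), array([ 0.47 , -0.044, -0.882]))
[-0.42 -0.4   1.68  0.16  1.4  -1.89] (array([ 0.341, -0.017,  0.473]), array([ 0.47 , -0.044, -0.882]))
[-0.42 -0.35  1.8   0.16  1.23 -1.92] (array([ 0.368, -0.029,  0.418]), array([ 0.47 , -0.044, -0.882]))
[-0.42 -0.28  1.9   0.18  1.06 -1.95] (array([ 0.395, -0.041,  0.363]), array([ 0.47 , -0.044, -0.882]))
[-0.43 -0.18  1.98  0.2   0.88 -2.  ] (array([ 0.422, -0.054,  0.308]), array([ 0.47 , -0.044, -0.882]))
[-0.43 -0.07  2.05  0.24  0.71 -2.05] (array([ 0.448, -0.066,  0.253]), array([ 0.47 , -0.044, -0.882]))
[-0.43 -0.06  2.05  0.24  0.7  -2.06] (array([ 0.45 , -0.067,  0.25 ]), array([ 0.47 , -0.044, -0.882]))
[-0.43 -0.06  2.05  0.24  0.7  -2.06] (array([ 0.45 , -0.067,  0.25 ]), array([ 0.47 , -0.044, -0.882]))
[-0.43 -0.06  2.05  0.24  0.7  -2.06] (array([ 0.45 , -0.067,  0.25 ]), array([ 0.47 , -0.044, -0.882]))
[-0.43 -0.06  2.05  0.24  0.7  -2.06] (array([ 0.45 , -0.067,  0.25 ]), array([ 0.47 , -0.044, -0.882]))
```

Emit:
{"fn": "apply_moves", "kwargs": {"plan": [{"tx":0.001,"ty":-0.002,"tz":0.012,"yaw":0.01,"grip":1},{"tx":0.001,"ty":-0.006,"tz":0.04,"yaw":0.03,"grip":1},{"tx":0.003,"ty":-0.014,"tz":0.09,"yaw":0.074,"grip":1},{"tx":0.005,"ty":-0.024,"tz":0.15,"yaw":0.074,"grip":1},{"tx":0.007,"ty":-0.033,"tz":0.21,"yaw":0.074,"grip":1},{"tx":0.009,"ty":-0.043,"tz":0.27,"yaw":0.074,"grip":1},{"tx":0.011,"ty":-0.052,"tz":0.33,"yaw":0.074,"grip":1},{"tx":0.014,"ty":-0.062,"tz":0.39,"yaw":0.074,"grip":1}]}}

```text
time: 10.78
tool_pos: [0.3391, -0.016, 0.4773]
tool_rot: [-3.141, 0.49, 3.049]
contact_force: [1.1, -0.7, 0.3]
opening: 0.0918
```

```bash
python3 -c "
from h import *
go([.45,-.067,.25])"
```

```text
t 10.78 q [-0.423 -0.41   1.672  0.154  1.413 -1.889] p [ 0.3391 -0.016   0.4773] open 0.0918
F [ 1.1 -0.7  0.3] x [-0.879  0.082 -0.47 ] y [ 0.093  0.996 -0.001] z [ 0.468 -0.045 -0.882] tiltdeg 28.1
[ 0.0053 -0.0402  0.2548]
```

```bash
python3 -c "
from h import *
go([.595,-.062,.193])"
```

```text
t 10.78 q [-0.423 -0.41   1.672  0.154  1.413 -1.889] p [ 0.3391 -0.016   0.4773] open 0.0918
F [ 1.1 -0.7  0.3] x [-0.879  0.082 -0.47 ] y [ 0.093  0.996 -0.001] z [ 0.468 -0.045 -0.882] tiltdeg 28.1
[-0.0948 -0.0217  0.3728]
```

Emit:
{"fn": "apply_moves", "kwargs": {"plan": [{"tx":-0.012,"ty":-0.003,"tz":0.05,"yaw":0,"grip":0.1},{"tx":-0.028,"ty":-0.006,"tz":0.11,"yaw":0,"grip":0.1},{"tx":-0.043,"ty":-0.01,"tz":0.17,"yaw":0,"grip":0.1},{"tx":-0.058,"ty":-0.013,"tz":0.23,"yaw":0,"grip":0.1},{"tx":-0.074,"ty":-0.017,"tz":0.29,"yaw":0,"grip":0.1},{"tx":-0.087,"ty":-0.02,"tz":0.34,"yaw":0,"grip":0.1},{"tx":-0.0948,"ty":-0.0217,"tz":0.3728,"yaw":0,"grip":0.1},{"tx":-0.0948,"ty":-0.0217,"tz":0.3728,"yaw":0,"grip":0.1}]}}

```text
time: 11.78
tool_pos: [0.5941, -0.0615, 0.1914]
tool_rot: [3.141, 0.484, 3.048]
contact_force: [-0.8, 0.1, -0.2]
opening: 0.0503
```

```bash
python3 - <<'E'
from h import *
s,T=st()
C=cal("wrist")
im,d=robot.read_camera("wrist"); save("pics/w1.png",im); np.savez("w1.npz",im=im,d=d)
Pc=cloud("wrist",d,C); np.save("w1P.npy",Pc)
for l in ["transformer","pan_right"]:
    for o in robot.tip_of(l,"wrist")[:2]: 
        r,c=o["pixel"]; print(l,np.round(o["pixel"],1),round(float(o["confidence"]),2))
E
```

```text
t 11.78 q [-0.278  0.284  1.83   0.163  0.557 -1.873] p [ 0.5941 -0.0615  0.1914] open 0.0503
F [-0.8  0.1 -0.2] x [-0.881  0.082 -0.465] y [0.093 0.996 0.   ] z [ 0.463 -0.043 -0.885] tiltdeg 27.7
transformer [242.7 320.2] 0.62
```

View pics/w1.png

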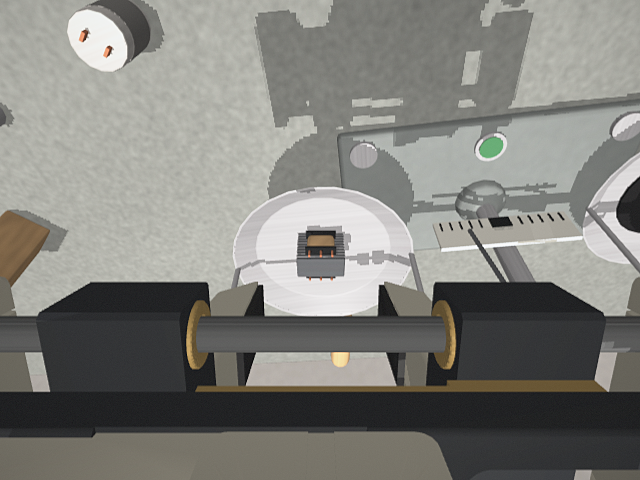

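```bash
python3 - <<'E'
from h import *
Pc=np.load("w1P.npy"); im=np.load("w1.npz")["im"]
sub=Pc[215:285,285:360]; Z=sub[...,2]
m=(Z>.0875)&(Z<.125)&(abs(sub[...,0]-.655)<.03)
q=sub[m]; print(m.sum(),q.min(0),q.max(0))
top=q[q[:,2]>.100]; print(len(top),top.mean(0),cv2.minAreaRect(top[:,:2].astype(np.float32)*1000))
fl=Pc[195:300,240:410].reshape(-1,3); r=np.hypot(fl[:,0]-.6663,fl[:,1]+.0643); f=fl[(r<.045)&(fl[:,2]<.0875)&(fl[:,2]>.06)]; print("floor",np.median(f[:,2]))
A=np.c_[f[:,:2],np.ones(len(f))]; print(np.linalg.lstsq(A,f[:,2],rcond=None)[0])
save("pics/w1c.png",cv2.resize(im[180:300,220:420],None,fx=4,fy=4,interpolation=cv2.INTER_CUBIC))
E
```

```text
1924 [ 0.63849221 -0.0854684   0.08750628] [ 0.67083501 -0.05003351  0.11007955]
1441 [ 0.65105781 -0.06773418  0.10680096] ((654.5949096679688, -68.03250122070312), (34.37482833862305, 31.69929313659668), 86.07714080810547)
floor 0.07965529893344256
[-0.00692338 -0.00056376  0.0844245 ]
```

View pics/w1c.png

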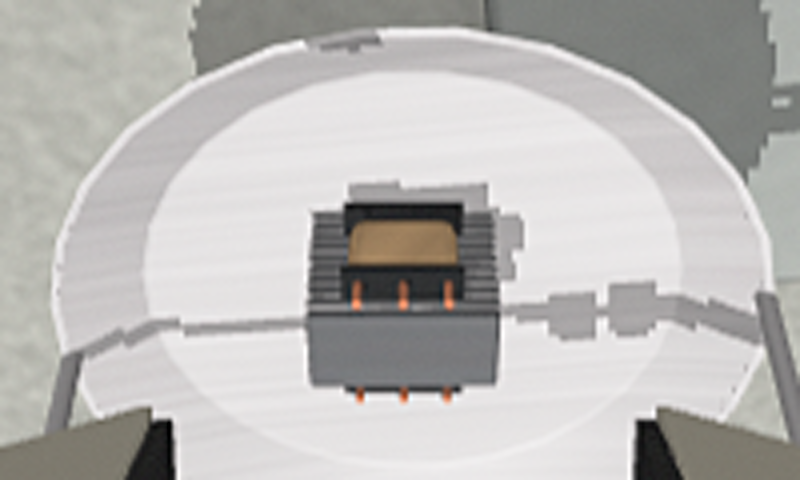

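```bash
python3 -c "
from h import *
go([.651,-.068,.0885])"
```

```text
t 11.93 q [-0.278  0.277  1.83   0.163  0.558 -1.873] p [ 0.5942 -0.0615  0.1951] open 0.0508
F [0.6 0.2 0.6] x [-0.879  0.081 -0.47 ] y [ 0.093  0.996 -0.001] z [ 0.468 -0.044 -0.883] tiltdeg 28.0
[-0.0003 -0.0011  0.121 ]
```

Emit:
{"fn": "apply_moves", "kwargs": {"plan": [{"tx":0,"ty":-0.001,"tz":0.04,"yaw":0,"grip":0.1},{"tx":0,"ty":-0.001,"tz":0.08,"yaw":0,"grip":0.1},{"tx":0,"ty":-0.001,"tz":0.105,"yaw":0,"grip":0.1},{"tx":0,"ty":-0.001,"tz":0.117,"yaw":0,"grip":0.1},{"tx":0,"ty":-0.001,"tz":0.117,"yaw":0,"grip":0.1}]}}

```text
time: 12.55
tool_pos: [0.6488, -0.0676, 0.0913]
tool_rot: [-3.141, 0.489, 3.05]
contact_force: [1.2, 0.1, 0.3]
opening: 0.0505
```

```bash
python3 - <<'E'
from h import *
s,T=st()
im,d=robot.read_camera("wrist"); save("pics/w2.png",im)
st()
E
```

```text
t 12.55 q [-0.259  0.515  1.8    0.226  0.352 -1.932] p [ 0.6488 -0.0676  0.0913] open 0.0505
F [1.2 0.1 0.3] x [-0.879  0.081 -0.47 ] y [ 0.092  0.996 -0.001] z [ 0.467 -0.044 -0.883] tiltdeg 28.0
t 12.6 q [-0.259  0.514  1.8    0.226  0.352 -1.931] p [ 0.649  -0.0677  0.0919] open 0.0502
F [-0.1 -0.5 -0.3] x [-0.879  0.081 -0.47 ] y [ 0.092  0.996 -0.001] z [ 0.468 -0.044 -0.883] tiltdeg 28.1
```

View pics/w2.png

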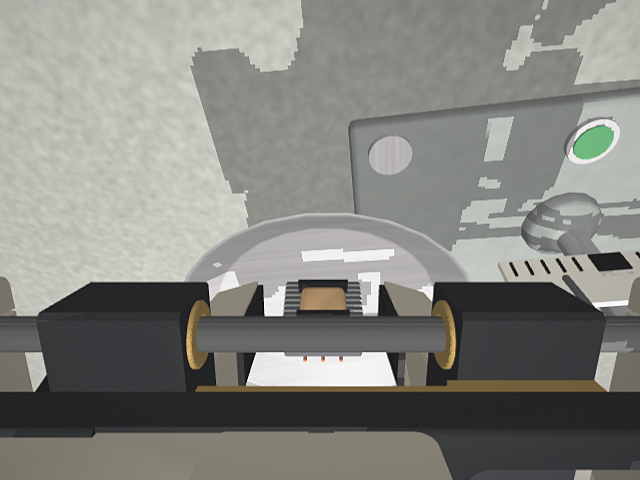

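Emit:
{"fn": "apply_moves", "kwargs": {"plan": [{"tx":0,"ty":0,"tz":0.003,"yaw":0,"grip":0.1},{"tx":0,"ty":0,"tz":0.003,"yaw":0,"grip":-0.4},{"tx":0,"ty":0,"tz":0.003,"yaw":0,"grip":-0.4},{"tx":0,"ty":0,"tz":0.003,"yaw":0,"grip":-0.4},{"tx":0,"ty":0,"tz":0.003,"yaw":0,"grip":-0.4}], "force": 15}}

```text
time: 13.22
tool_pos: [0.6502, -0.0678, 0.088]
tool_rot: [-3.141, 0.488, 3.049]
contact_force: [0.4, -0.5, 0.1]
opening: 0.0337
```

Emit:
{"fn": "apply_moves", "kwargs": {"plan": [{"tx":0,"ty":0,"tz":-0.01,"yaw":0,"grip":-0.4},{"tx":0,"ty":0,"tz":-0.03,"yaw":0,"grip":-0.4},{"tx":0,"ty":0,"tz":-0.06,"yaw":0,"grip":-0.4},{"tx":0,"ty":0,"tz":-0.1,"yaw":0,"grip":-0.4},{"tx":0,"ty":0,"tz":-0.14,"yaw":0,"grip":-0.4},{"tx":0.03,"ty":0,"tz":-0.17,"yaw":0,"grip":-0.4}]}}

```text
time: 13.98
tool_pos: [0.545, -0.0583, 0.227]
tool_rot: [-3.139, 0.493, 3.05]
contact_force: [-1.0, 0.6, -0.7]
opening: 0.0338
```

```bash
python3 - <<'E'
from h import *
s,T=st()
im,d=robot.read_camera("wrist"); save("pics/w3.png",im)
z=np.load("top0.npz"); im,d=z["im"],z["d"]; P=cloud("top",d); Z=P[...,2]
m=np.zeros_like(Z,bool); m[205:300,95:210]=1
g=im.astype(int).sum(2); m&=(g<130)
q=P[m]; q=q[(q[:,2]<.03)]
print(cv2.minAreaRect(q[:,:2].astype(np.float32)*1000), np.median(q[:,2]))
print("ch",P[240,126])
E
```

```text
t 13.97 q [-0.304  0.148  1.902  0.17   0.614 -1.898] p [ 0.545  -0.0583  0.227 ] open 0.0338
F [-1.   0.6 -0.7] x [-0.877  0.08  -0.473] y [ 0.092  0.996 -0.002] z [ 0.471 -0.045 -0.881] tiltdeg 28.2
((529.1304321289062, 452.2577819824219), (155.190185546875, 221.7016143798828), 9.03791618347168) 0.0018968350420756309
ch [0.55703715 0.51124312 0.05049351]
```

View pics/w3.png

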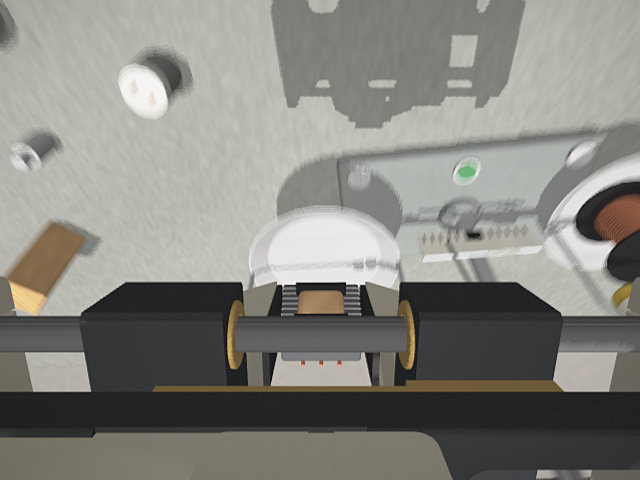

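```bash
python3 -c "
from h import *
go([.495,.20,.2],[.495,.41,.1])
from ik import *
R=np.load('Rgoal.npy')
for p in ([.495,.2,.2],[.495,.41,.1],[.495,.41,.013]): print(ik(np.array(p),R))"
```

```text
t 14.03 q [-0.304  0.141  1.911  0.17   0.618 -1.899] p [ 0.5399 -0.0567  0.2261] open 0.0338
F [-2.9  3.  -1.7] x [-0.88   0.08  -0.469] y [ 0.091  0.996 -0.001] z [ 0.467 -0.044 -0.883] tiltdeg 28.0
[ 0.0722  0.2516 -0.0091]
[0.1359 0.4608 0.0701]
(array([ 0.36377322,  0.2010598 ,  1.91887365, -0.3734112 ,  0.60655142,
       -0.85120877]), np.float64(4.099743462138411e-11))
(array([ 0.74497281,  0.56489542,  1.66513419, -0.60856847,  0.66037571,
       -0.29339784]), np.float64(1.3941891053429038e-10))
(array([ 0.7449728 ,  0.7008137 ,  1.71825586, -0.7922509 ,  0.51505068,
       -0.07353299]), np.float64(1.3225138887389377e-08))
```

Emit:
{"fn": "apply_moves", "kwargs": {"plan": [{"tx":0.015,"ty":0.05,"tz":0,"yaw":0,"grip":-0.4},{"tx":0.032,"ty":0.11,"tz":0,"yaw":0,"grip":-0.4},{"tx":0.05,"ty":0.17,"tz":0,"yaw":0,"grip":-0.4},{"tx":0.067,"ty":0.23,"tz":0,"yaw":0,"grip":-0.4},{"tx":0.086,"ty":0.29,"tz":0.01,"yaw":0,"grip":-0.4},{"tx":0.104,"ty":0.35,"tz":0.02,"yaw":0,"grip":-0.4},{"tx":0.12,"ty":0.405,"tz":0.04,"yaw":0,"grip":-0.4},{"tx":0.133,"ty":0.45,"tz":0.065,"yaw":0,"grip":-0.4}]}}

```text
time: 15.02
tool_pos: [0.4988, 0.4007, 0.1038]
tool_rot: [3.141, 0.489, 3.05]
contact_force: [2.1, 0.2, -0.3]
opening: 0.0339
```

```bash
python3 -c "
from h import *
im,d=robot.read_camera('wrist'); save('pics/w4.png',im)
go([.495,.41,.1],[.495,.41,.03],[.495,.41,.013])"
```

```text
t 15.07 q [ 0.732  0.562  1.675 -0.6    0.649 -0.312] p [0.498  0.4041 0.0989] open 0.0338
F [-0.3  4.8 -2.1] x [-0.881  0.078 -0.467] y [ 0.089  0.996 -0.   ] z [ 0.465 -0.042 -0.884] tiltdeg 27.8
[ 0.0026  0.0056 -0.0026]
[0.0353 0.0056 0.0593]
[0.0432 0.0056 0.0743]
```

View pics/w4.png

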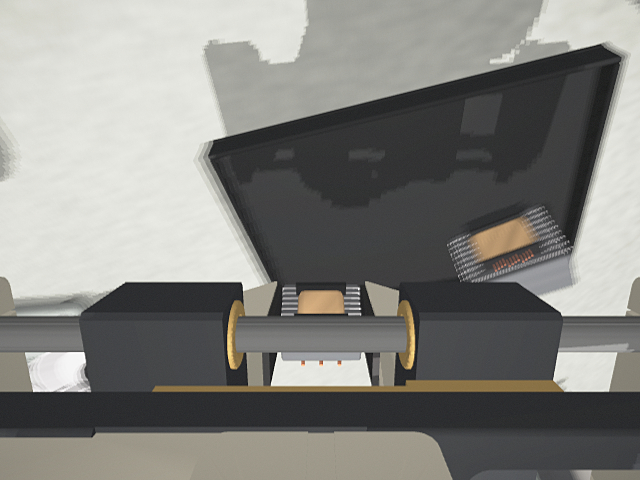

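Emit:
{"fn": "apply_moves", "kwargs": {"plan": [{"tx":0.015,"ty":0.005,"tz":0.022,"yaw":0,"grip":-0.4},{"tx":0.03,"ty":0.0055,"tz":0.05,"yaw":0,"grip":-0.4},{"tx":0.037,"ty":0.0055,"tz":0.062,"yaw":0,"grip":-0.4},{"tx":0.041,"ty":0.0055,"tz":0.07,"yaw":0,"grip":-0.4},{"tx":0.041,"ty":0.0055,"tz":0.07,"yaw":0,"grip":-0.4}]}}

```text
time: 15.7
tool_pos: [0.4964, 0.4035, 0.0227]
tool_rot: [-3.14, 0.488, 3.05]
contact_force: [-0.7, -0.0, -0.1]
opening: 0.0336
```

```bash
python3 -c "
from h import *
go([.495,.41,.013])"
```

```text
t 15.7 q [ 0.735  0.68   1.727 -0.769  0.521 -0.107] p [0.4964 0.4035 0.0227] open 0.0336
F [-0.7 -0.  -0.1] x [-0.88   0.081 -0.469] y [ 0.093  0.996 -0.001] z [ 0.466 -0.045 -0.883] tiltdeg 27.9
[0.0063 0.0063 0.0076]
```

Emit:
{"fn": "apply_moves", "kwargs": {"plan": [{"tx":0.0033,"ty":0,"tz":0.0062,"yaw":0,"grip":-0.4},{"tx":0.0042,"ty":0,"tz":0.008,"yaw":0,"grip":-0.4},{"tx":0.0042,"ty":0,"tz":0.008,"yaw":0,"grip":-0.4}]}}

```text
time: 16.08
tool_pos: [0.4965, 0.4038, 0.0138]
tool_rot: [-3.141, 0.488, 3.05]
contact_force: [-0.3, 0.7, -2.1]
opening: 0.0337
```

Emit:
{"fn": "apply_moves", "kwargs": {"plan": [{"tx":0.0006,"ty":0,"tz":0.0011,"yaw":0,"grip":-0.4},{"tx":0.0006,"ty":0,"tz":0.0011,"yaw":0,"grip":-0.4}]}}

```text
time: 16.32
tool_pos: [0.4966, 0.4039, 0.0126]
tool_rot: [-3.141, 0.488, 3.049]
contact_force: [-0.1, -0.1, -0.1]
opening: 0.0339
```

```bash
python3 -c "
from h import *
st()"
```

```text
t 16.32 q [ 0.735  0.697  1.731 -0.796  0.505 -0.076] p [0.4966 0.4039 0.0126] open 0.0339
F [-0.1 -0.1 -0.1] x [-0.879  0.081 -0.469] y [ 0.092  0.996 -0.001] z [ 0.467 -0.044 -0.883] tiltdeg 28.0
```

Emit:
{"fn": "apply_moves", "kwargs": {"plan": [{"tx":0.0006,"ty":0,"tz":0.0011,"yaw":0,"grip":-0.4},{"tx":0.0006,"ty":0,"tz":0.0011,"yaw":0,"grip":-0.4}]}}

```text
time: 16.58
tool_pos: [0.4966, 0.4039, 0.0125]
tool_rot: [-3.141, 0.489, 3.049]
contact_force: [-4.0, -1.1, 7.5]
opening: 0.0339
```

```bash
python3 -c "
from h import *
st()"
```

```text
t 16.57 q [ 0.736  0.698  1.731 -0.799  0.505 -0.072] p [0.4966 0.4039 0.0125] open 0.0339
F [-4.  -1.1  7.5] x [-0.879  0.081 -0.47 ] y [ 0.092  0.996 -0.   ] z [ 0.468 -0.044 -0.883] tiltdeg 28.0
```

Emit:
{"fn": "apply_moves", "kwargs": {"plan": [{"tx":-0.0004,"ty":0,"tz":-0.0007,"yaw":0,"grip":-0.4},{"tx":-0.0004,"ty":0,"tz":-0.0007,"yaw":0,"grip":0.05},{"tx":-0.0004,"ty":0,"tz":-0.0007,"yaw":0,"grip":0.05},{"tx":-0.0004,"ty":0,"tz":-0.0007,"yaw":0,"grip":0.05},{"tx":0,"ty":0,"tz":-0.03,"yaw":0,"grip":0.05},{"tx":0,"ty":0,"tz":-0.08,"yaw":0,"grip":0.05},{"tx":0,"ty":0,"tz":-0.13,"yaw":0,"grip":0.05}]}}

```text
time: 17.45
tool_pos: [0.435, 0.4094, 0.1268]
tool_rot: [-3.14, 0.487, 3.05]
contact_force: [0.5, 0.1, -0.4]
opening: 0.0481
```

```bash
python3 - <<'E'
from h import *
st(); im,d=robot.read_camera('wrist'); save('pics/w5.png',im)
im,d=robot.read_camera('top'); np.savez("top1.npz",im=im,d=d)
P=cloud("top",d); Z=P[...,2]
# weights clusters
def blob(r,c,rad,zmin,zmax=.4):
    m=np.zeros((480,640),bool); m[r-rad:r+rad+1,c-rad:c+rad+1]=1
    m&=(Z>zmin)&(Z<zmax); q=P[m]; return q
for n,r,c,rad,h in [("50",282,477,8,.025),("100",240,440,8,.03),("200",238,479,9,.037),("500",279,439,12,.037)]:
    q=blob(r,c,rad,.012); t=q[q[:,2]>h-.008]; print(n,q.mean(0).round(4),(q.min(0)+q.max(0)).round(4)/2,"top",t.mean(0).round(4))
E
```

```text
t 17.45 q [ 0.826  0.473  1.744 -0.608  0.71  -0.228] p [0.435  0.4094 0.1268] open 0.0481
F [ 0.5  0.1 -0.4] x [-0.88   0.081 -0.468] y [ 0.093  0.996 -0.001] z [ 0.466 -0.044 -0.884] tiltdeg 27.9
50 [ 0.4528 -0.4193  0.0253] [ 0.4526 -0.4208  0.0283] top [ 0.4532 -0.4195  0.0265]
100 [ 0.5612 -0.3208  0.0306] [ 0.56125 -0.32245  0.03135] top [ 0.5614 -0.3215  0.0321]
200 [ 0.5685 -0.42    0.0358] [ 0.56865 -0.42255  0.03435] top [ 0.5688 -0.4212  0.0395]
500 [ 0.4596 -0.3134  0.037 ] [ 0.4589 -0.3148  0.0342] top [ 0.4596 -0.3144  0.0381]
```

View pics/w5.png

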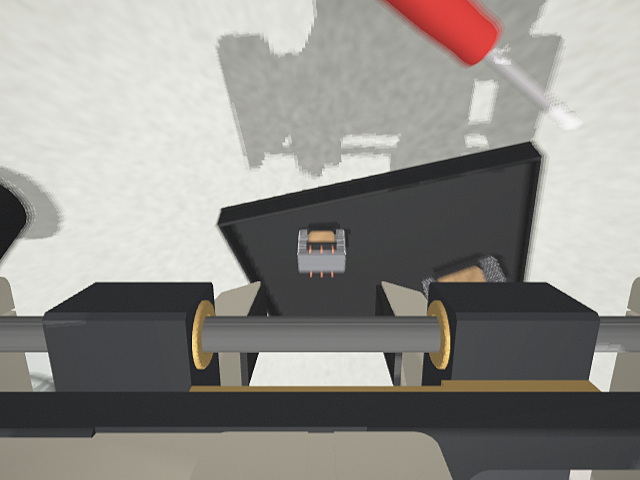

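```bash
python3 - <<'E'
from h import *
s=np.load("scene0.npz")["im"]; save("pics/ws.png",cv2.resize(s[310:460,180:320],None,fx=4,fy=4,interpolation=cv2.INTER_CUBIC))
go([.45,.2,.2],[.45,-.1,.2],[.52,-.36,.17])
E
```

```text
t 17.55 q [ 0.828  0.468  1.741 -0.609  0.709 -0.227] p [0.4358 0.4119 0.1311] open 0.0481
F [-0.2 -0.6  0.4] x [-0.877  0.082 -0.473] y [0.09  0.996 0.006] z [ 0.472 -0.038 -0.881] tiltdeg 28.2
[-0.0625 -0.2093 -0.046 ]
[-0.0872 -0.5081 -0.0347]
[-0.1558 -0.7609  0.0345]
```

View pics/ws.png

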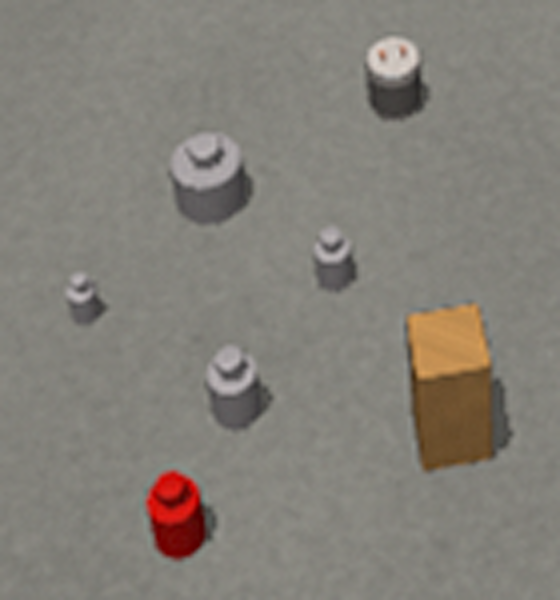

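Emit:
{"fn": "apply_moves", "kwargs": {"plan": [{"tx":-0.018,"ty":-0.058,"tz":-0.013,"yaw":0,"grip":0.1},{"tx":-0.035,"ty":-0.116,"tz":-0.025,"yaw":0,"grip":0.1},{"tx":-0.05,"ty":-0.175,"tz":-0.038,"yaw":0,"grip":0.1},{"tx":-0.065,"ty":-0.235,"tz":-0.046,"yaw":0,"grip":0.1},{"tx":-0.07,"ty":-0.295,"tz":-0.043,"yaw":0,"grip":0.1},{"tx":-0.075,"ty":-0.355,"tz":-0.041,"yaw":0,"grip":0.1},{"tx":-0.08,"ty":-0.415,"tz":-0.039,"yaw":0,"grip":0.1},{"tx":-0.085,"ty":-0.475,"tz":-0.037,"yaw":0,"grip":0.1}]}}

```text
time: 18.55
tool_pos: [0.4497, -0.0362, 0.1976]
tool_rot: [-3.141, 0.484, 3.049]
contact_force: [0.8, -0.6, -1.2]
opening: 0.0506
```

```bash
python3 - <<'E'
from h import *
go([.52,-.38,.15],[.545,-.42,.08])
from ik import *
R=np.load('Rgoal.npy')
for p in ([.5,-.25,.17],[.545,-.42,.08],[.5733,-.4212,.016]): print(ik(np.array(p),R))
E
```

```text
t 18.55 q [-0.328  0.007  2.154  0.219  0.517 -1.971] p [ 0.4497 -0.0362  0.1976] open 0.0506
F [ 0.8 -0.6 -1.2] x [-0.881  0.082 -0.466] y [ 0.093  0.996 -0.001] z [ 0.464 -0.044 -0.885] tiltdeg 27.8
[-0.068  -0.3357  0.09  ]
[-0.0607 -0.3731  0.1653]
(array([-0.77238896,  0.27237595,  1.92157652,  0.53429674,  0.6222794 ,
       -2.6383842 ]), np.float64(9.051939270191935e-12))
(array([-0.93189559,  0.62258484,  1.620974  ,  0.61917544,  0.65028665,
       -2.86344994]), np.float64(1.5811478555150851e-12))
(array([-0.89411403,  0.74625139,  1.59314964,  0.69657345,  0.55705295,
       -2.92706676]), np.float64(3.267969289038354e-13))
```

Emit:
{"fn": "apply_moves", "kwargs": {"plan": [{"tx":-0.01,"ty":-0.055,"tz":0.012,"yaw":0,"grip":0.1},{"tx":-0.02,"ty":-0.11,"tz":0.025,"yaw":0,"grip":0.1},{"tx":-0.032,"ty":-0.165,"tz":0.04,"yaw":0,"grip":0.1},{"tx":-0.043,"ty":-0.22,"tz":0.055,"yaw":0,"grip":0.1},{"tx":-0.055,"ty":-0.275,"tz":0.072,"yaw":0,"grip":0.1},{"tx":-0.063,"ty":-0.32,"tz":0.085,"yaw":0,"grip":0.1},{"tx":-0.068,"ty":-0.36,"tz":0.09,"yaw":0,"grip":0.1},{"tx":-0.068,"ty":-0.373,"tz":0.09,"yaw":0,"grip":0.1}]}}

```text
time: 19.55
tool_pos: [0.5163, -0.4175, 0.1485]
tool_rot: [3.141, 0.483, 3.046]
contact_force: [-0.7, -0.4, 0.5]
opening: 0.0504
```

```bash
python3 - <<'E'
from h import *
st()
C=cal("wrist")
im,d=robot.read_camera('wrist'); save('pics/w6.png',im)
Pc=cloud("wrist",d,C); Z=Pc[...,2]
for n,c,h in [("200",(.5688,-.4212),.037),("100",(.5614,-.3215),.03),("red",(.59,-.494),.037)]:
    m=(np.hypot(Pc[...,0]-c[0],Pc[...,1]-c[1])<.024)&(Z>h-.004)&(Z<.06)
    q=Pc[m]; 
    if len(q): print(n,m.sum(),q.mean(0).round(4),(q.min(0)+q.max(0)).round(4)/2,cv2.minEnclosingCircle(q[:,:2].astype(np.float32)*1000))
st()
E
```

```text
t 19.55 q [-0.97   0.498  1.621  0.535  0.774 -2.786] p [ 0.5163 -0.4175  0.1485] open 0.0504
F [-0.7 -0.4  0.5] x [-0.882  0.084 -0.464] y [0.095 0.995 0.   ] z [ 0.462 -0.044 -0.886] tiltdeg 27.7
200 1022 [ 0.565  -0.4236  0.0423] [ 0.56735 -0.42405  0.043  ] ((568.8077392578125, -423.9170227050781), 13.975872039794922)
100 728 [ 0.5592 -0.3252  0.0345] [ 0.56195 -0.3239   0.0351 ] ((561.9422607421875, -323.66912841796875), 11.286499977111816)
red 906 [ 0.5876 -0.4965  0.0422] [ 0.5908  -0.49805  0.043  ] ((591.2683715820312, -497.6134033203125), 14.195265769958496)
t 19.6 q [-0.97   0.497  1.621  0.535  0.774 -2.786] p [ 0.5162 -0.4177  0.1489] open 0.0505
F [-0.3 -1.5  0.7] x [-0.882  0.084 -0.465] y [ 0.095  0.995 -0.   ] z [ 0.462 -0.045 -0.886] tiltdeg 27.7
```

View pics/w6.png

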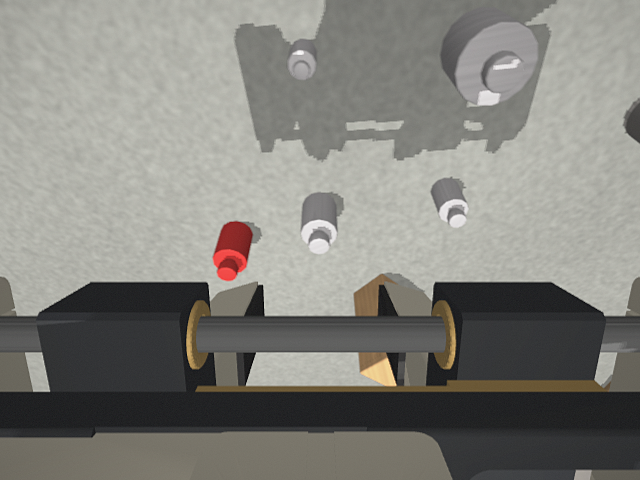

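```bash
python3 - <<'E'
from h import *
go([.5733,-.4235,.017])
E
```

```text
t 19.6 q [-0.97   0.497  1.621  0.535  0.774 -2.786] p [ 0.5162 -0.4177  0.1489] open 0.0505
F [-0.3 -1.5  0.7] x [-0.882  0.084 -0.465] y [ 0.095  0.995 -0.   ] z [ 0.462 -0.045 -0.886] tiltdeg 27.7
[ 0.0104 -0.0003  0.1434]
```

Emit:
{"fn": "apply_moves", "kwargs": {"plan": [{"tx":0.008,"ty":0,"tz":0.04,"yaw":0,"grip":0.1},{"tx":0.01,"ty":0,"tz":0.085,"yaw":0,"grip":0.1},{"tx":0.0104,"ty":0,"tz":0.12,"yaw":0,"grip":0.1},{"tx":0.0104,"ty":0,"tz":0.14,"yaw":0,"grip":0.1},{"tx":0.0104,"ty":0,"tz":0.142,"yaw":0,"grip":0.1}]}}

```text
time: 20.23
tool_pos: [0.5737, -0.4191, 0.0186]
tool_rot: [3.14, 0.483, 3.05]
contact_force: [-0.1, 0.3, 0.1]
opening: 0.0509
```

```bash
python3 - <<'E'
from h import *
go([.5733,-.4235,.017])
E
```

```text
t 20.23 q [-0.891  0.741  1.593  0.675  0.563 -2.904] p [ 0.5737 -0.4191  0.0186] open 0.0509
F [-0.1  0.3  0.1] x [-0.882  0.081 -0.464] y [0.091 0.996 0.001] z [ 0.462 -0.041 -0.886] tiltdeg 27.7
[ 0.0007 -0.0044  0.0014]
```

Emit:
{"fn": "apply_moves", "kwargs": {"plan": [{"tx":0,"ty":-0.0045,"tz":0.001,"yaw":0,"grip":0.1},{"tx":0,"ty":-0.0045,"tz":0.001,"yaw":0,"grip":-0.6},{"tx":0,"ty":-0.0045,"tz":0.001,"yaw":0,"grip":-0.6},{"tx":0,"ty":-0.0045,"tz":0.001,"yaw":0,"grip":-0.6},{"tx":0,"ty":-0.0045,"tz":0.001,"yaw":0,"grip":-0.6}], "force": 25}}

```text
time: 20.85
tool_pos: [0.5738, -0.4249, 0.0195]
tool_rot: [-3.141, 0.485, 3.049]
contact_force: [-3.1, 2.8, 6.9]
opening: 0.0273
```

```bash
python3 - <<'E'
from h import *
st(); go([.5737,-.4235,.1])
E
```

```text
t 20.85 q [-0.897  0.744  1.583  0.672  0.569 -2.904] p [ 0.5738 -0.4249  0.0195] open 0.0273
F [-3.1  2.8  6.9] x [-0.881  0.081 -0.466] y [ 0.092  0.996 -0.001] z [ 0.464 -0.044 -0.885] tiltdeg 27.8
t 20.85 q [-0.897  0.744  1.583  0.672  0.569 -2.904] p [ 0.5738 -0.4249  0.0195] open 0.0273
F [-3.1  2.8  6.9] x [-0.881  0.081 -0.466] y [ 0.092  0.996 -0.001] z [ 0.464 -0.044 -0.885] tiltdeg 27.8
[-0.0373  0.0014 -0.0714]
```

Emit:
{"fn": "apply_moves", "kwargs": {"plan": [{"tx":-0.005,"ty":0,"tz":-0.0095,"yaw":0,"grip":-0.6},{"tx":-0.017,"ty":0,"tz":-0.033,"yaw":0,"grip":-0.6},{"tx":-0.037,"ty":0,"tz":-0.071,"yaw":0,"grip":-0.6},{"tx":-0.055,"ty":0.02,"tz":-0.115,"yaw":0,"grip":-0.6},{"tx":-0.055,"ty":0.06,"tz":-0.15,"yaw":0,"grip":-0.6},{"tx":-0.055,"ty":0.1,"tz":-0.165,"yaw":0,"grip":-0.6}]}}

```text
time: 21.6
tool_pos: [0.5546, -0.3224, 0.1928]
tool_rot: [-3.138, 0.486, 3.049]
contact_force: [0.3, 0.0, -1.8]
opening: 0.0272
```

```bash
python3 - <<'E'
from h import *
go([.589,-.039,.213],[.57,-.25,.21]); im,d=robot.read_camera('wrist'); save('pics/w7.png',im); st()
E
```

```text
t 21.6 q [-0.798  0.385  1.671  0.454  0.755 -2.558] p [ 0.5546 -0.3224  0.1928] open 0.0272
F [ 0.3  0.  -1.8] x [-0.88   0.082 -0.467] y [ 0.094  0.996 -0.003] z [ 0.465 -0.046 -0.884] tiltdeg 27.9
[-0.0166  0.2853 -0.015 ]
[-0.0156  0.0735 -0.0114]
t 21.65 q [-0.793  0.38   1.676  0.455  0.757 -2.555] p [ 0.5544 -0.3171  0.1934] open 0.0273
F [ 0.1  5.7 -1.2] x [-0.881  0.08  -0.466] y [0.09  0.996 0.001] z [ 0.464 -0.041 -0.885] tiltdeg 27.8
```

View pics/w7.png

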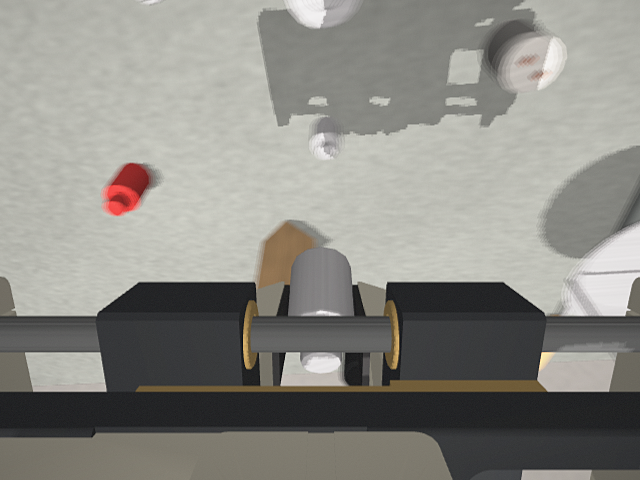

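Emit:
{"fn": "apply_moves", "kwargs": {"plan": [{"tx":-0.003,"ty":0.055,"tz":-0.012,"yaw":0,"grip":-0.6},{"tx":-0.006,"ty":0.11,"tz":-0.02,"yaw":0,"grip":-0.6},{"tx":-0.009,"ty":0.165,"tz":-0.02,"yaw":0,"grip":-0.6},{"tx":-0.012,"ty":0.215,"tz":-0.018,"yaw":0,"grip":-0.6},{"tx":-0.015,"ty":0.255,"tz":-0.015,"yaw":0,"grip":-0.6},{"tx":-0.0166,"ty":0.278,"tz":-0.015,"yaw":0,"grip":-0.6},{"tx":-0.0166,"ty":0.28,"tz":-0.015,"yaw":0,"grip":-0.6}]}}

```text
time: 22.52
tool_pos: [0.5885, -0.0431, 0.2112]
tool_rot: [-3.141, 0.484, 3.052]
contact_force: [-0.5, 0.7, -2.2]
opening: 0.0274
```

```bash
python3 - <<'E'
from h import *
st(); C=cal("wrist"); im,d=robot.read_camera('wrist'); save('pics/w8.png',im)
s,T=st()
Pc=cloud("wrist",d,C); L=(Pc-s["tool_pos"])@T
# points of the weight in tool frame
m=(abs(L[...,1])<.013)&(L[...,2]<.03)&(L[...,2]>-.06)&(abs(L[...,0])<.05)
q=Pc[m]; print(m.sum(), q.min(0),q.max(0))
g=q[q[:,2]<s["tool_pos"][2]+.018]
# ridge: surface points with |y| small
r=np.abs(L[m][:,1])<.003; a=q[r]; a=a[a[:,2]<s["tool_pos"][2]+.016]
print("side slope dx/dz",np.polyfit(a[:,2],a[:,0],1), len(a), "z range",a[:,2].min(),a[:,2].max())
go([.650,-.044,.110],[.650,-.044,.098])
E
```

```text
t 22.52 q [-0.241  0.246  1.819  0.123  0.601 -1.806] p [ 0.5885 -0.0431  0.2112] open 0.0274
F [-0.5  0.7 -2.2] x [-0.882  0.079 -0.465] y [ 0.09   0.996 -0.001] z [ 0.463 -0.043 -0.885] tiltdeg 27.7
t 22.57 q [-0.242  0.246  1.819  0.123  0.601 -1.807] p [ 0.5885 -0.0439  0.2112] open 0.0278
F [ 0.4  0.  -1.7] x [-0.882  0.08  -0.465] y [ 0.091  0.996 -0.001] z [ 0.463 -0.043 -0.885] tiltdeg 27.7
4595 [ 0.56878974 -0.0561987   0.19196366] [ 0.59189797 -0.03018427  0.24437579]
side slope dx/dz [-0.00344889  0.57125158] 869 z range 0.19241253587051851 0.2271460618693841
t 22.57 q [-0.242  0.246  1.819  0.123  0.601 -1.807] p [ 0.5885 -0.0439  0.2112] open 0.0278
F [ 0.4  0.  -1.7] x [-0.882  0.08  -0.465] y [ 0.091  0.996 -0.001] z [ 0.463 -0.043 -0.885] tiltdeg 27.7
[-0.0072  0.0056  0.1181]
[-0.0016  0.0056  0.1287]
```

View pics/w8.png

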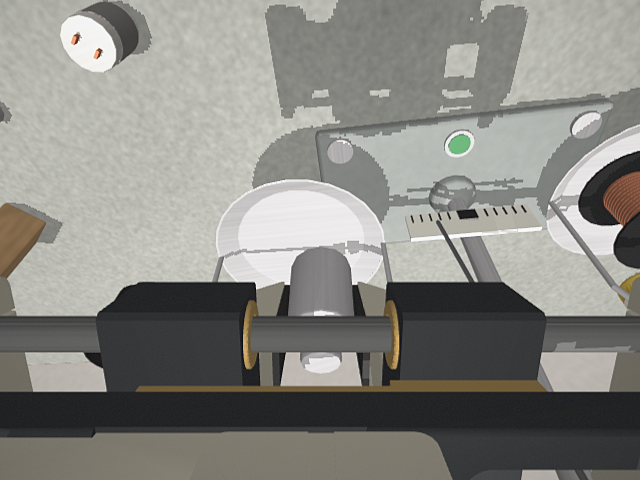

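Emit:
{"fn": "apply_moves", "kwargs": {"plan": [{"tx":-0.003,"ty":0.002,"tz":0.04,"yaw":0,"grip":-0.6},{"tx":-0.005,"ty":0.003,"tz":0.08,"yaw":0,"grip":-0.6},{"tx":-0.006,"ty":0.003,"tz":0.11,"yaw":0,"grip":-0.6},{"tx":-0.006,"ty":0.003,"tz":0.12,"yaw":0,"grip":-0.6},{"tx":-0.006,"ty":0.003,"tz":0.12,"yaw":0,"grip":-0.6}]}}

```text
time: 23.2
tool_pos: [0.6495, -0.0482, 0.1075]
tool_rot: [-3.141, 0.483, 3.048]
contact_force: [1.2, -0.2, -2.2]
opening: 0.0274
```

```bash
python3 - <<'E'
from h import *
go([.650,-.044,.1],[.650,-.044,.085])
im,d=robot.read_camera('wrist'); save('pics/w9.png',im)
E
```

```text
t 23.2 q [-0.22   0.489  1.784  0.153  0.393 -1.825] p [ 0.6495 -0.0482  0.1075] open 0.0274
F [ 1.2 -0.2 -2.2] x [-0.882  0.083 -0.465] y [ 0.094  0.996 -0.001] z [ 0.463 -0.044 -0.885] tiltdeg 27.7
[0.0034 0.0042 0.0067]
[0.0104 0.0042 0.0199]
```

View pics/w9.png

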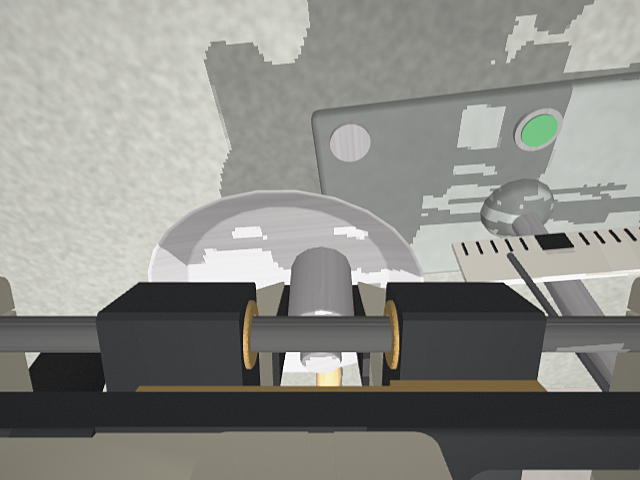

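Emit:
{"fn": "apply_moves", "kwargs": {"plan": [{"tx":0.0014,"ty":0.002,"tz":0.0027,"yaw":0,"grip":-0.6},{"tx":0.0028,"ty":0.004,"tz":0.0053,"yaw":0,"grip":-0.6},{"tx":0.0042,"ty":0.004,"tz":0.008,"yaw":0,"grip":-0.6},{"tx":0.0056,"ty":0.004,"tz":0.0106,"yaw":0,"grip":-0.6}]}}

```text
time: 23.75
tool_pos: [0.6503, -0.0434, 0.096]
tool_rot: [-3.141, 0.485, 3.049]
contact_force: [-0.9, -0.1, 0.2]
opening: 0.0271
```

Emit:
{"fn": "apply_moves", "kwargs": {"plan": [{"tx":0.0014,"ty":0,"tz":0.0027,"yaw":0,"grip":-0.6},{"tx":0.0019,"ty":0,"tz":0.0036,"yaw":0,"grip":-0.6},{"tx":0.0019,"ty":0,"tz":0.0036,"yaw":0,"grip":-0.6}]}}

```text
time: 24.12
tool_pos: [0.6502, -0.0435, 0.0917]
tool_rot: [-3.141, 0.484, 3.049]
contact_force: [-1.3, -0.9, 0.6]
opening: 0.0276
```

```bash
python3 - <<'E'
from h import *
st()
im,d=robot.read_camera('wrist'); save('pics/w10.png',im[150:450])
E
```

```text
t 24.12 q [-0.211  0.514  1.797  0.158  0.353 -1.825] p [ 0.6502 -0.0435  0.0917] open 0.0276
F [-1.3 -0.9  0.6] x [-0.881  0.082 -0.466] y [ 0.093  0.996 -0.001] z [ 0.464 -0.044 -0.885] tiltdeg 27.8
```

View pics/w10.png

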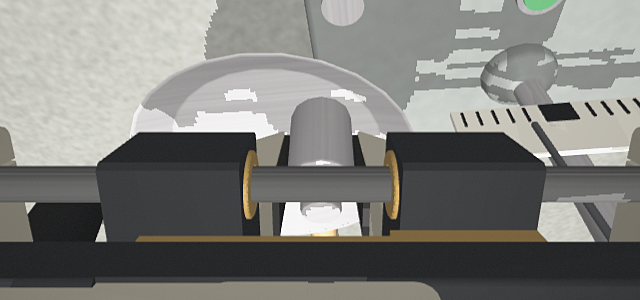

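Emit:
{"fn": "apply_moves", "kwargs": {"plan": [{"tx":0,"ty":0,"tz":0,"yaw":0,"grip":-0.35},{"tx":0,"ty":0,"tz":0,"yaw":0,"grip":-0.15},{"tx":0,"ty":0,"tz":0,"yaw":0,"grip":-0.1},{"tx":0,"ty":0,"tz":0,"yaw":0,"grip":-0.1},{"tx":0,"ty":0,"tz":-0.02,"yaw":0,"grip":-0.1},{"tx":0,"ty":0,"tz":-0.06,"yaw":0,"grip":-0.1},{"tx":0,"ty":0,"tz":-0.11,"yaw":0,"grip":-0.1},{"tx":0,"ty":0,"tz":-0.14,"yaw":0,"grip":-0.1}]}}

```text
time: 25.18
tool_pos: [0.5848, -0.0373, 0.2179]
tool_rot: [-3.141, 0.487, 3.049]
contact_force: [0.4, 0.1, -0.1]
opening: 0.0414
```

```bash
python3 - <<'E'
from h import *
st(); C=cal("wrist")
im,d=robot.read_camera('wrist'); save('pics/w11.png',im); np.savez("w11.npz",im=im,P=cloud("wrist",d,C))
E
```

```text
t 25.18 q [-0.229  0.23   1.821  0.11   0.61  -1.781] p [ 0.5848 -0.0373  0.2179] open 0.0414
F [ 0.4  0.1 -0.1] x [-0.88   0.081 -0.468] y [ 0.093  0.996 -0.001] z [ 0.465 -0.044 -0.884] tiltdeg 27.9
```

View pics/w11.png

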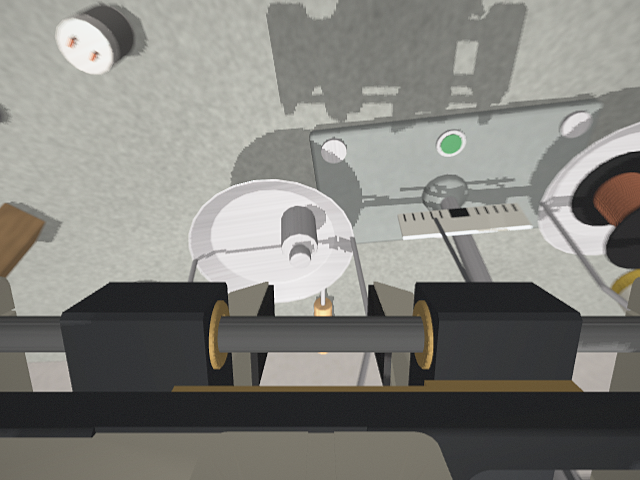

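Emit:
{"fn": "apply_moves", "kwargs": {"plan": [{"tx":0,"ty":0,"tz":0,"yaw":0,"grip":-0.1},{"tx":0,"ty":0,"tz":0,"yaw":0,"grip":-0.1},{"tx":0,"ty":0,"tz":0,"yaw":0,"grip":-0.1},{"tx":0,"ty":0,"tz":0,"yaw":0,"grip":-0.1},{"tx":0,"ty":0,"tz":0,"yaw":0,"grip":-0.1},{"tx":0,"ty":0,"tz":0,"yaw":0,"grip":-0.1},{"tx":0,"ty":0,"tz":0,"yaw":0,"grip":-0.1},{"tx":0,"ty":0,"tz":0,"yaw":0,"grip":-0.1}]}}

```text
time: 26.22
tool_pos: [0.5852, -0.0373, 0.2156]
tool_rot: [-3.141, 0.484, 3.049]
contact_force: [-0.7, 1.0, 0.2]
opening: 0.0409
```

```bash
python3 - <<'E'
from h import *
s,T=st(); C=cal("wrist")
im,d=robot.read_camera('wrist'); P=cloud("wrist",d,C); np.savez("w12.npz",im=im,P=P); 
save("pics/w12.png",cv2.resize(im[180:260,380:540],None,fx=5,fy=5,interpolation=cv2.INTER_CUBIC))
for l in ["pointer_tip","pan_right"]:
    for o in robot.tip_of(l,"wrist")[:2]: print(l,np.round(o["pixel"],1),round(float(o["confidence"]),2))
# pan floor height
f=P.reshape(-1,3); r=np.hypot(f[:,0]-.6663,f[:,1]+.0643); f=f[(r<.045)&(f[:,2]>.05)&(f[:,2]<.085)]
print("floor",np.median(f[:,2]),len(f)); m=f[:,2]<np.median(f[:,2])+.004
print(np.linalg.lstsq(np.c_[f[m][:,:2]-[.6663,-.0643],np.ones(m.sum())],f[m][:,2],rcond=None)[0])
st()
E
```

```text
t 26.23 q [-0.229  0.234  1.821  0.11   0.608 -1.782] p [ 0.5852 -0.0373  0.2156] open 0.0409
F [-0.7  1.   0.2] x [-0.881  0.082 -0.466] y [ 0.093  0.996 -0.001] z [ 0.464 -0.044 -0.885] tiltdeg 27.8
pointer_tip [214.9 437.5] 0.74
pan_right [237.9 273.3] 0.86
floor 0.07592754196176323 4931
[ 0.00222388 -0.02999003  0.07555353]
t 26.38 q [-0.229  0.234  1.821  0.11   0.608 -1.782] p [ 0.5852 -0.0373  0.2157] open 0.0412
F [ 0.3 -0.6 -0.5] x [-0.881  0.082 -0.466] y [ 0.093  0.996 -0.001] z [ 0.464 -0.044 -0.885] tiltdeg 27.8
```

View pics/w12.png

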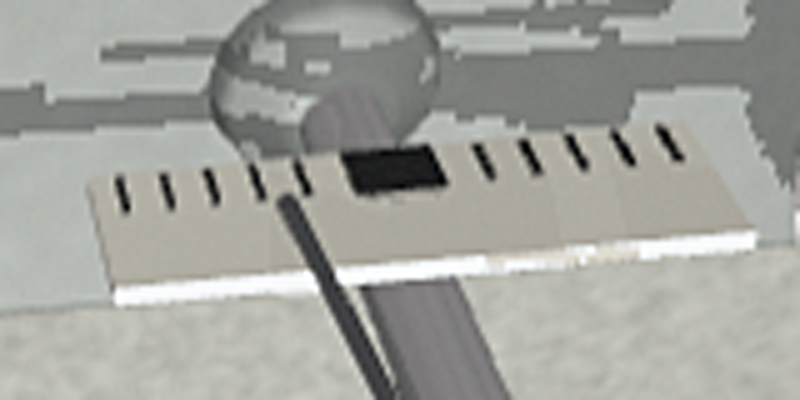

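```bash
python3 - <<'E'
from h import *
z=np.load("w12.npz"); im,P=z["im"],z["P"]
sub=im[195:235,395:535].astype(int)
# block: dark pixels
g=im.sum(2)
for r in range(208,222): print(r,[int(x) for x in np.where(g[r,400:520]<150)[0]+400])
def c(r,cc): return P[r,cc].round(4)
print("tip",c(217,438),c(219,439),c(222,441)); print("block",c(214,459),c(212,455),c(215,463), c(213,459))
z0=np.load("w1.npz")["im"]; P0=np.load("w1P.npy"); 
g0=z0.sum(2)
for r in range(214,250,2): print(r,[int(x) for x in np.where(g0[r,440:580]<200)[0]+440])
E
```

```text
208 [484, 494, 503, 513]
209 [464, 465, 475, 484, 485, 494, 504, 514]
210 [454, 455, 456, 457, 458, 459, 460, 461, 462, 463, 464, 465, 475, 485, 495, 504, 505, 514]
211 [449, 450, 451, 452, 453, 454, 455, 456, 457, 458, 459, 460, 461, 462, 463, 464, 465, 466, 476, 486, 495, 505, 515]
212 [449, 450, 451, 452, 453, 454, 455, 456, 457, 458, 459, 460, 461, 462, 463, 464, 465, 466, 476, 486, 496, 506]
213 [430, 439, 450, 451, 452, 453, 454, 455, 456, 457, 458, 459, 460, 461, 462, 463, 464, 465, 466, 467, 477, 487, 496]
214 [421, 430, 439, 450, 451, 452, 453, 454, 455, 456, 457, 458, 459, 460, 461, 462, 463, 464, 465, 466, 467, 477]
215 [412, 421, 431, 440, 450, 451, 452, 453, 454, 455, 456, 457, 458, 459, 460, 461, 462, 463, 464, 465, 466, 467, 468]
216 [403, 422, 431, 440, 450, 451, 452, 453, 454, 455, 456, 457, 458, 459, 460, 461, 462, 463, 464, 465, 466, 467, 468]
217 [404, 413, 422, 431, 441, 451, 452, 453, 454, 455, 456, 457, 458, 459, 460, 461, 462]
218 [404, 413, 422, 432, 441, 454]
219 [404, 413, 423, 432]
220 [414]
221 [405]
tip [0.6599 0.0548 0.0679] [0.6594 0.0548 0.0712] [0.66
[... 430 characters left out ...]
 502, 503, 504, 505, 506, 507, 508, 509, 520, 521, 531, 541, 542, 552, 553]
222 [459, 469, 470, 479, 480, 490, 491, 492, 493, 494, 495, 496, 497, 498, 499, 500, 501, 502, 503, 504, 505, 506, 507, 508, 509, 510, 521, 522, 532]
224 [440, 450, 460, 470, 480, 481, 491, 492, 493, 494, 495, 496, 497, 498, 499, 500, 501, 502, 503, 504, 505, 506, 507, 508, 509, 510, 511, 512]
226 [440, 441, 450, 451, 460, 461, 471, 481, 482, 492, 493, 494, 495, 496, 497, 498, 499]
228 [441, 451, 452, 461, 462]
230 [442, 469, 470, 471]
232 [469, 470, 472]
234 [471, 473]
236 [472, 474, 475]
238 [473, 476]
240 [474, 475, 477]
242 [476, 478, 479]
244 [477, 478, 479, 480]
246 [478, 479, 480, 481]
248 [480, 481, 482, 483]
```

```bash
python3 - <<'E'
from h import *
P0=np.load("w1P.npy")
for r,c in [(230,470),(231,470),(232,470),(234,471),(238,474)]: print(r,c,P0[r,c].round(4))
print(P0[222,498:502].round(4), P0[220,499].round(4))
P=np.load("w12.npz")["P"]
for r in range(216,224): print(r,[P[r,c].round(4).tolist() for c in range(436,443)])
E
```

```text
230 470 [0.6538 0.0445 0.0801]
231 470 [0.6533 0.0439 0.0818]
232 470 [0.6534 0.0436 0.0828]
234 471 [0.6533 0.0437 0.0852]
238 474 [0.6531 0.0444 0.09  ]
[[0.6585 0.07   0.0677]
 [0.6581 0.0706 0.0682]
 [0.6577 0.071  0.0688]
 [0.6585 0.0723 0.0679]] [0.6582 0.0714 0.0658]
216 [[0.6588, 0.053, 0.0678], [0.6596, 0.0542, 0.0668], [0.6598, 0.055, 0.0667], [0.66, 0.0559, 0.0665], [0.6591, 0.0564, 0.0678], [0.6599, 0.0575, 0.0668], [0.6589, 0.0579, 0.0682]]
217 [[0.6596, 0.053, 0.0681], [0.6594, 0.0538, 0.0685], [0.6599, 0.0548, 0.0679], [0.6595, 0.0554, 0.0685], [0.658, 0.0556, 0.0705], [0.6587, 0.0567, 0.0697], [0.6603, 0.0582, 0.0678]]
218 [[0.6582, 0.0522, 0.0711], [0.6598, 0.0536, 0.0692], [0.6591, 0.0542, 0.0702], [0.6589, 0.0549, 0.0706], [0.6594, 0.0559, 0.0701], [0.6589, 0.0565, 0.0707], [0.6597, 0.0577, 0.0698]]
219 [[0.6533, 0.0501, 0.0784], [0.6532, 0.0508, 0.0786], [0.6532, 0.0516, 0.0788], [0.6594, 0.0548, 0.0712], [0.6605, 0.056, 0.07], [0.6586, 0.0561, 0.0724], [0.6599, 0.0574, 0.0709]]
220 [[0.6534, 0.0499, 0.0795], [0.6529, 0.0504, 0.0803], [0.6522, 0.0509, 0.0812], [0.6599, 0.0547, 0.072], [0.659, 0.0552, 0.0731], [0.6591, 0.056, 0.0731], [0.6593, 0.0569, 0.073]]
221 [[0.6536, 0.0497, 0.0806], [0.6534, 0.0503, 0.081], [0.6533, 0.0511, 0.0812], [0.6538, 0.052, 0.0807], [0.6596, 0.0551, 0.0738], [0.6592, 0.0557, 0.0743], [0.66, 0.0569, 0.0734]]
222 [[0.6543, 0.0496, 0.0811], [0.6528, 0.0499, 0.0829], [0.6528, 0.0506, 0.083], [0.6528, 0.0514, 0.0831], [0.6591, 0.0546, 0.0756], [0.6602, 0.0558, 0.0744], [0.6601, 0.0566, 0.0747]]
223 [[0.6544, 0.0494, 0.0822], [0.6538, 0.0499, 0.083], [0.6532, 0.0505, 0.0837], [0.6523, 0.0509, 0.085], [0.653, 0.052, 0.0842], [0.6596, 0.0553, 0.0764], [0.6589, 0.0558, 0.0774]]
```

```bash
python3 - <<'E'
from h import *
P=np.load("w12.npz")["P"]
m=(np.hypot(P[...,0]-.646,P[...,1]+.044)<.03)&(P[...,2]>.105)&(P[...,2]<.13)
q=P[m]; print(m.sum(),q[:,2].max(),cv2.minEnclosingCircle(q[:,:2].astype(np.float32)*1000))
m2=(np.hypot(P[...,0]-.646,P[...,1]+.044)<.03)&(P[...,2]>.118)&(P[...,2]<.135)
q=P[m2]; print("knob",m2.sum(),cv2.minEnclosingCircle(q[:,:2].astype(np.float32)*1000))
m=(np.hypot(P[...,0]-.666,P[...,1]+.064)<.085)&(P[...,2]>.068)&(P[...,2]<.1)&(np.hypot(P[...,0]-.646,P[...,1]+.044)>.025)
q=P[m]; print("pan",q.min(0),q.max(0))
go([.565,-.18,.2],[.535,-.3196,.12])
from ik import *
R=np.load('Rgoal.npy')
for p in ([.535,-.3196,.12],[.5664,-.3237,.0145]): print(ik(np.array(p),R))
E
```

```text
1057 0.12676202043687687 ((645.7053833007812, -58.91325759887695), 14.321822166442871)
knob 378 ((645.6708374023438, -58.0013313293457), 8.473806381225586)
pan [ 0.59892986 -0.14887638  0.07121619] [ 0.73652089 -0.01557071  0.09980293]
t 26.38 q [-0.229  0.234  1.821  0.11   0.608 -1.782] p [ 0.5852 -0.0373  0.2157] open 0.0412
F [ 0.3 -0.6 -0.5] x [-0.881  0.082 -0.466] y [ 0.093  0.996 -0.001] z [ 0.464 -0.044 -0.885] tiltdeg 27.8
[ 0.0135 -0.1439  0.0107]
[ 0.0657 -0.2857  0.0737]
(array([-0.82438435,  0.45619579,  1.79949123,  0.60054042,  0.59236692,
       -2.75753952]), np.float64(4.9150922253118134e-14))
(array([-0.78490265,  0.66729498,  1.7958175 ,  0.83950759,  0.41690614,
       -2.99717813]), np.float64(5.238864837052561e-13))
```

Emit:
{"fn": "apply_moves", "kwargs": {"plan": [{"tx":0.005,"ty":-0.05,"tz":0.004,"yaw":0,"grip":-0.1},{"tx":0.013,"ty":-0.105,"tz":0.01,"yaw":0,"grip":-0.1},{"tx":0.025,"ty":-0.16,"tz":0.025,"yaw":0,"grip":-0.1},{"tx":0.04,"ty":-0.215,"tz":0.045,"yaw":0,"grip":-0.1},{"tx":0.055,"ty":-0.26,"tz":0.062,"yaw":0,"grip":-0.1},{"tx":0.0657,"ty":-0.283,"tz":0.073,"yaw":0,"grip":-0.1},{"tx":0.0657,"ty":-0.286,"tz":0.0737,"yaw":0,"grip":-0.1}]}}

```text
time: 27.25
tool_pos: [0.5341, -0.3212, 0.1186]
tool_rot: [3.141, 0.483, 3.046]
contact_force: [-0.2, 0.0, 0.0]
opening: 0.0414
```

```bash
python3 - <<'E'
from h import *
st()
C=cal("wrist")
im,d=robot.read_camera('wrist'); save('pics/w13.png',im)
Pc=cloud("wrist",d,C); Z=Pc[...,2]
m=(np.hypot(Pc[...,0]-.5614,Pc[...,1]+.3225)<.022)&(Z>.026)&(Z<.05)
q=Pc[m]; print(m.sum(),cv2.minEnclosingCircle(q[:,:2].astype(np.float32)*1000))
go([.5664,-.3237,.04],[.5664,-.3237,.0185])
E
```

```text
t 27.25 q [-0.826  0.459  1.798  0.587  0.595 -2.745] p [ 0.5341 -0.3212  0.1186] open 0.0414
F [-0.2  0.   0. ] x [-0.882  0.085 -0.464] y [0.095 0.995 0.001] z [ 0.462 -0.043 -0.886] tiltdeg 27.7
852 ((562.00634765625, -323.7537841796875), 11.049776077270508)
t 27.3 q [-0.825  0.457  1.798  0.586  0.595 -2.744] p [ 0.5347 -0.3207  0.1195] open 0.0414
F [ 0.8  0.9 -0.2] x [-0.881  0.083 -0.465] y [0.094 0.996 0.   ] z [ 0.463 -0.044 -0.885] tiltdeg 27.7
[ 0.0087 -0.      0.0852]
[ 0.0187 -0.      0.1042]
```

View pics/w13.png

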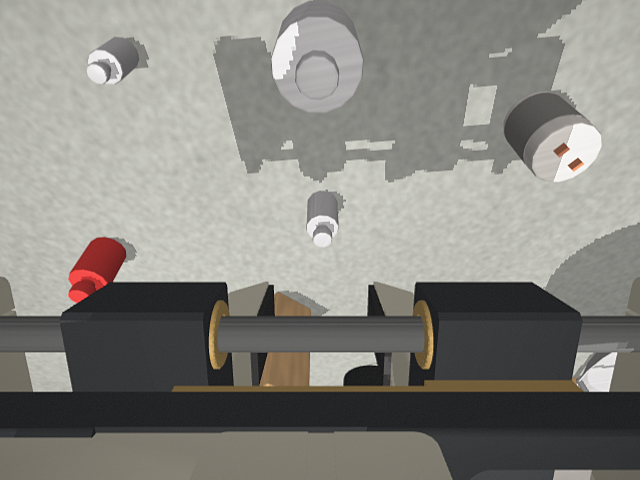

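Emit:
{"fn": "apply_moves", "kwargs": {"plan": [{"tx":0.008,"ty":0,"tz":0.03,"yaw":0,"grip":-0.1},{"tx":0.013,"ty":0,"tz":0.065,"yaw":0,"grip":-0.1},{"tx":0.017,"ty":0,"tz":0.09,"yaw":0,"grip":-0.1},{"tx":0.0187,"ty":0,"tz":0.103,"yaw":0,"grip":-0.1},{"tx":0.0187,"ty":0,"tz":0.103,"yaw":0,"grip":-0.1}]}}

```text
time: 27.92
tool_pos: [0.5667, -0.322, 0.0201]
tool_rot: [-3.141, 0.484, 3.05]
contact_force: [-0.3, -0.5, 0.4]
opening: 0.0413
```

```bash
python3 - <<'E'
from h import *
go([.5664,-.3238,.0185])
E
```

```text
t 27.93 q [-0.782  0.657  1.795  0.801  0.425 -2.956] p [ 0.5667 -0.322   0.0201] open 0.0413
F [-0.3 -0.5  0.4] x [-0.881  0.081 -0.465] y [ 0.091  0.996 -0.   ] z [ 0.463 -0.043 -0.885] tiltdeg 27.7
[ 0.0009 -0.0018  0.0013]
```

Emit:
{"fn": "apply_moves", "kwargs": {"plan": [{"tx":0.0005,"ty":-0.002,"tz":0.001,"yaw":0,"grip":-0.1},{"tx":0.0005,"ty":-0.002,"tz":0.001,"yaw":0,"grip":-0.7},{"tx":0.0005,"ty":-0.002,"tz":0.001,"yaw":0,"grip":-0.7},{"tx":0.0005,"ty":-0.002,"tz":0.001,"yaw":0,"grip":-0.7},{"tx":0.0005,"ty":-0.002,"tz":0.001,"yaw":0,"grip":-0.7}], "force": 25}}

```text
time: 28.55
tool_pos: [0.5663, -0.3249, 0.0195]
tool_rot: [-3.141, 0.485, 3.049]
contact_force: [-1.4, 1.0, 4.9]
opening: 0.0209
```

```bash
python3 - <<'E'
from h import *
go([.5664,-.3238,.1],[.585,-.106,.21])
E
```

```text
t 28.55 q [-0.786  0.659  1.792  0.803  0.426 -2.961] p [ 0.5663 -0.3249  0.0195] open 0.0209
F [-1.4  1.   4.9] x [-0.881  0.082 -0.466] y [ 0.093  0.996 -0.001] z [ 0.464 -0.044 -0.885] tiltdeg 27.8
[-0.0375  0.0011 -0.0712]
[-0.0874  0.2196 -0.1694]
```

Emit:
{"fn": "apply_moves", "kwargs": {"plan": [{"tx":-0.005,"ty":0,"tz":-0.0095,"yaw":0,"grip":-0.7},{"tx":-0.02,"ty":0,"tz":-0.038,"yaw":0,"grip":-0.7},{"tx":-0.045,"ty":0.01,"tz":-0.085,"yaw":0,"grip":-0.7},{"tx":-0.065,"ty":0.04,"tz":-0.13,"yaw":0,"grip":-0.7},{"tx":-0.078,"ty":0.09,"tz":-0.16,"yaw":0,"grip":-0.7},{"tx":-0.085,"ty":0.145,"tz":-0.173,"yaw":0,"grip":-0.7},{"tx":-0.089,"ty":0.195,"tz":-0.174,"yaw":0,"grip":-0.7},{"tx":-0.089,"ty":0.22,"tz":-0.174,"yaw":0,"grip":-0.7}]}}

```text
time: 29.55
tool_pos: [0.5841, -0.103, 0.2145]
tool_rot: [-3.141, 0.484, 3.051]
contact_force: [0.5, -0.5, -1.2]
opening: 0.0209
```

Emit:
{"fn": "apply_moves", "kwargs": {"plan": [{"tx":0,"ty":0,"tz":0,"yaw":0,"grip":-0.7}]}}

```text
time: 29.68
tool_pos: [0.584, -0.1036, 0.214]
tool_rot: [-3.141, 0.483, 3.052]
contact_force: [-0.2, -0.5, -1.1]
opening: 0.0206
```

```bash
python3 - <<'E'
from h import *
s,T=st(); C=cal("wrist"); im,d=robot.read_camera('wrist'); save('pics/w14.png',im)
Pc=cloud("wrist",d,C); L=(Pc-s["tool_pos"])@T
m=(abs(L[...,1])<.010)&(L[...,2]<.03)&(L[...,2]>-.06)&(abs(L[...,0])<.05)
q=Pc[m]; print(m.sum(), q.min(0),q.max(0))
r=np.abs(L[m][:,1])<.003; a=q[r]; a=a[a[:,2]<q[:,2].min()+.026]
print("slope",np.polyfit(a[:,2],a[:,0],1),len(a),a[:,0].mean())
m=(np.hypot(Pc[...,0]-.666,Pc[...,1]+.075)<.095)&(Pc[...,2]>.064)&(Pc[...,2]<.1)
q=Pc[m]; print("pan",q.min(0),q.max(0))
m=(np.hypot(Pc[...,0]-.6457,Pc[...,1]+.059)<.03)&(Pc[...,2]>.105)&(Pc[...,2]<.13)
q=Pc[m]; print("200",m.sum(),cv2.minEnclosingCircle(q[:,:2].astype(np.float32)*1000))
go([.650,-.112,.105])
E
```

```text
t 29.68 q [-0.376  0.25   1.805  0.223  0.632 -2.007] p [ 0.584  -0.1036  0.214 ] open 0.0206
F [-0.2 -0.5 -1.1] x [-0.882  0.079 -0.465] y [ 0.089  0.996 -0.001] z [ 0.463 -0.042 -0.885] tiltdeg 27.7
2925 [ 0.56036873 -0.11293656  0.19519164] [ 0.58011649 -0.09168007  0.26010048]
slope [-0.00161136  0.57010759] 573 0.569770403596386
pan [ 0.59878528 -0.15335504  0.07115041] [ 0.72623922 -0.01519731  0.09998668]
200 1095 ((645.3070068359375, -59.59226989746094), 14.152670860290527)
t 29.73 q [-0.378  0.25   1.805  0.224  0.632 -2.008] p [ 0.5841 -0.1049  0.214 ] open 0.0213
F [-1.3 -0.3 -0.5] x [-0.882  0.08  -0.465] y [ 0.091  0.996 -0.001] z [ 0.463 -0.043 -0.885] tiltdeg 27.7
[-0.0079 -0.001   0.1273]
```

View pics/w14.png

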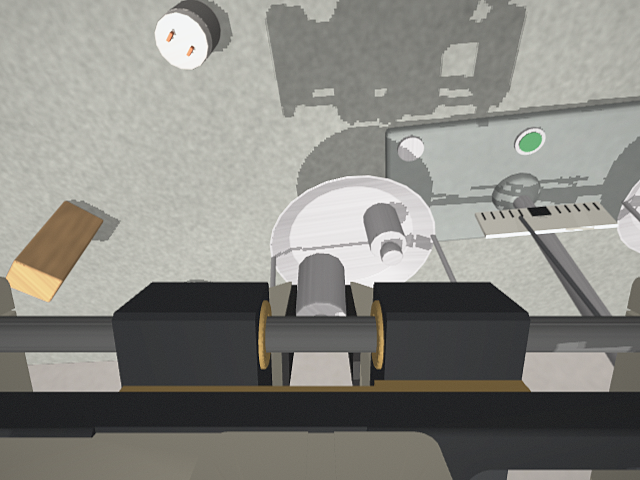

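Emit:
{"fn": "apply_moves", "kwargs": {"plan": [{"tx":-0.003,"ty":-0.001,"tz":0.04,"yaw":0,"grip":-0.7},{"tx":-0.006,"ty":-0.002,"tz":0.08,"yaw":0,"grip":-0.7},{"tx":-0.0075,"ty":-0.002,"tz":0.11,"yaw":0,"grip":-0.7},{"tx":-0.0079,"ty":-0.002,"tz":0.126,"yaw":0,"grip":-0.7},{"tx":-0.0079,"ty":-0.002,"tz":0.126,"yaw":0,"grip":-0.7}]}}

```text
time: 30.35
tool_pos: [0.649, -0.1144, 0.1052]
tool_rot: [-3.141, 0.482, 3.048]
contact_force: [0.1, 0.4, -1.5]
opening: 0.0212
```

```bash
python3 - <<'E'
from h import *
go([.650,-.113,.095]); im,d=robot.read_camera('wrist'); save('pics/w15.png',im)
E
```

```text
t 30.35 q [-0.347  0.505  1.762  0.288  0.422 -2.061] p [ 0.649  -0.1144  0.1052] open 0.0212
F [ 0.1  0.4 -1.5] x [-0.882  0.083 -0.464] y [ 0.093  0.996 -0.   ] z [ 0.462 -0.043 -0.886] tiltdeg 27.6
[0.004  0.0015 0.0095]
```

View pics/w15.png

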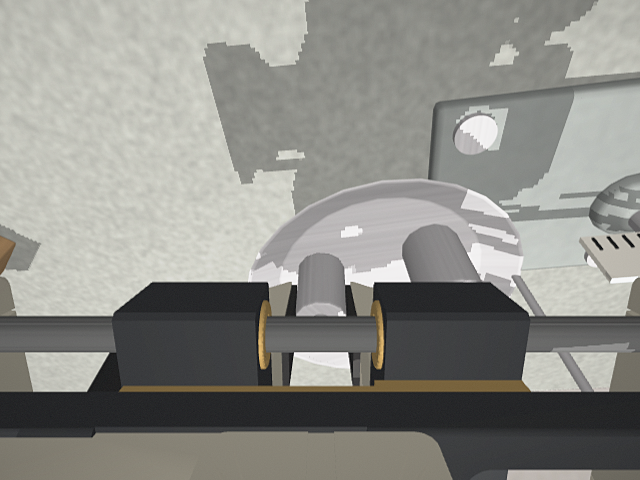

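Emit:
{"fn": "apply_moves", "kwargs": {"plan": [{"tx":0.0014,"ty":0,"tz":0.0027,"yaw":0,"grip":-0.7},{"tx":0.0028,"ty":0,"tz":0.0053,"yaw":0,"grip":-0.7},{"tx":0.0042,"ty":0,"tz":0.008,"yaw":0,"grip":-0.7},{"tx":0.0048,"ty":0,"tz":0.0092,"yaw":0,"grip":-0.7},{"tx":0.0048,"ty":0,"tz":0.0092,"yaw":0,"grip":-0.7}]}}

```text
time: 31.02
tool_pos: [0.6494, -0.1136, 0.096]
tool_rot: [-3.141, 0.484, 3.049]
contact_force: [1.3, 0.1, -1.4]
opening: 0.0212
```

```bash
python3 - <<'E'
from h import *
st()
E
```

```text
t 31.02 q [-0.346  0.519  1.771  0.305  0.398 -2.079] p [ 0.6494 -0.1136  0.096 ] open 0.0212
F [ 1.3  0.1 -1.4] x [-0.881  0.082 -0.465] y [ 0.092  0.996 -0.001] z [ 0.463 -0.043 -0.885] tiltdeg 27.7
```

Emit:
{"fn": "apply_moves", "kwargs": {"plan": [{"tx":0.0009,"ty":0,"tz":0.0018,"yaw":0,"grip":-0.7},{"tx":0.0019,"ty":0.001,"tz":0.0035,"yaw":0,"grip":-0.7},{"tx":0.0028,"ty":0.0025,"tz":0.0053,"yaw":0,"grip":-0.7},{"tx":0.0037,"ty":0.004,"tz":0.007,"yaw":0,"grip":-0.7},{"tx":0.0046,"ty":0.0055,"tz":0.0088,"yaw":0,"grip":-0.7},{"tx":0.0056,"ty":0.007,"tz":0.0106,"yaw":0,"grip":-0.7},{"tx":0.0065,"ty":0.0085,"tz":0.0124,"yaw":0,"grip":-0.7},{"tx":0.007,"ty":0.01,"tz":0.0133,"yaw":0,"grip":-0.7}]}}

```text
time: 32.02
tool_pos: [0.6504, -0.1036, 0.0809]
tool_rot: [-3.141, 0.484, 3.049]
contact_force: [-0.6, -0.5, 0.6]
opening: 0.0212
```

```bash
python3 - <<'E'
from h import *
st(); C=cal("wrist"); im,d=robot.read_camera('wrist'); save('pics/w16.png',im)
Pc=cloud("wrist",d,C)
f=Pc[200:300,230:560].reshape(-1,3); r=np.hypot(f[:,0]-.666,f[:,1]+.075); g=f[(r<.045)&(f[:,2]>.04)&(f[:,2]<.09)]; print("floor",np.median(g[:,2]),len(g))
E
```

```text
t 32.02 q [-0.327  0.542  1.785  0.312  0.358 -2.072] p [ 0.6504 -0.1036  0.0809] open 0.0212
F [-0.6 -0.5  0.6] x [-0.881  0.082 -0.465] y [ 0.093  0.996 -0.001] z [ 0.463 -0.044 -0.885] tiltdeg 27.7
floor 0.06192512094386879 9621
```

View pics/w16.png

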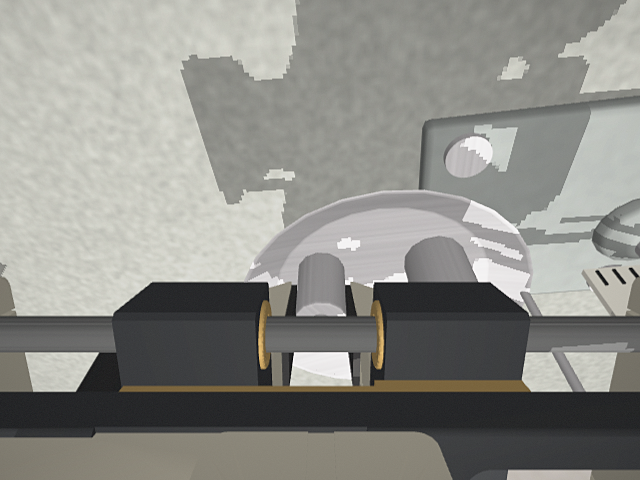

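Emit:
{"fn": "apply_moves", "kwargs": {"plan": [{"tx":0,"ty":0,"tz":0,"yaw":0,"grip":-0.36},{"tx":0,"ty":0,"tz":0,"yaw":0,"grip":-0.36},{"tx":0,"ty":0,"tz":-0.025,"yaw":0,"grip":-0.36},{"tx":0,"ty":0,"tz":-0.07,"yaw":0,"grip":-0.36},{"tx":0,"ty":0,"tz":-0.12,"yaw":0,"grip":-0.36},{"tx":0,"ty":0,"tz":-0.15,"yaw":0,"grip":-0.36},{"tx":0,"ty":0,"tz":-0.15,"yaw":0,"grip":-0.36}]}}

```text
time: 32.95
tool_pos: [0.5814, -0.0976, 0.2167]
tool_rot: [-3.139, 0.49, 3.05]
contact_force: [-0.1, 0.5, 0.0]
opening: 0.0291
```

```bash
python3 - <<'E'
from h import *
st(); im,d=robot.read_camera('wrist'); save('pics/w17.png',im)
E
```

```text
t 32.95 q [-0.364  0.238  1.816  0.214  0.624 -1.987] p [ 0.5814 -0.0976  0.2167] open 0.0291
F [-0.1  0.5  0. ] x [-0.879  0.081 -0.47 ] y [ 0.093  0.996 -0.002] z [ 0.468 -0.045 -0.883] tiltdeg 28.0
```

View pics/w17.png

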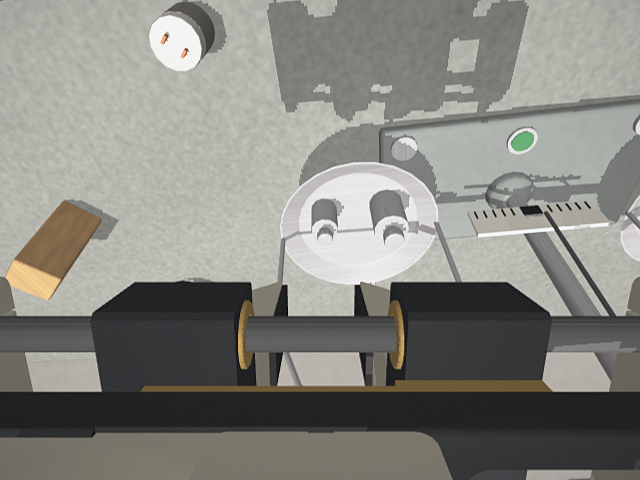

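Emit:
{"fn": "apply_moves", "kwargs": {"plan": [{"tx":0,"ty":0.02,"tz":-0.01,"yaw":0,"grip":-0.1},{"tx":0,"ty":0.05,"tz":-0.02,"yaw":0,"grip":-0.1},{"tx":0,"ty":0.08,"tz":-0.02,"yaw":0,"grip":-0.1},{"tx":0,"ty":0.1,"tz":-0.02,"yaw":0,"grip":-0.1},{"tx":0,"ty":0.1,"tz":-0.02,"yaw":0,"grip":-0.1},{"tx":0,"ty":0.1,"tz":-0.02,"yaw":0,"grip":-0.1},{"tx":0,"ty":0.1,"tz":-0.02,"yaw":0,"grip":-0.1},{"tx":0,"ty":0.1,"tz":-0.02,"yaw":0,"grip":-0.1}]}}

```text
time: 34.0
tool_pos: [0.5809, 0.0026, 0.2313]
tool_rot: [-3.141, 0.484, 3.048]
contact_force: [0.1, -0.3, -0.3]
opening: 0.0412
```

Emit:
{"fn": "apply_moves", "kwargs": {"plan": [{"tx":0,"ty":0,"tz":0,"yaw":0,"grip":-0.1},{"tx":0,"ty":0,"tz":0,"yaw":0,"grip":-0.1},{"tx":0,"ty":0,"tz":0,"yaw":0,"grip":-0.1},{"tx":0,"ty":0,"tz":0,"yaw":0,"grip":-0.1},{"tx":0,"ty":0,"tz":0,"yaw":0,"grip":-0.1},{"tx":0,"ty":0,"tz":0,"yaw":0,"grip":-0.1}]}}

```text
time: 34.75
tool_pos: [0.5808, 0.0033, 0.2314]
tool_rot: [-3.141, 0.484, 3.049]
contact_force: [0.3, 0.4, 0.5]
opening: 0.0416
```

```bash
cat > meas.py <<'E'
import sys
from h import *
n=sys.argv[1]
st(); C=cal("wrist"); im,d=robot.read_camera('wrist'); save(f'pics/{n}.png',im); P=cloud("wrist",d,C)
np.savez(n+".npz",im=im,P=P)
g=im.astype(int).sum(2)
# block & tip: by 3D region around plate
m=(abs(P[...,1]-.0717)<.06)&(P[...,0]>.645)&(P[...,0]<.6555)&(P[...,2]>.070)&(P[...,2]<.13)&(g<330)
q=P[m]; print("pointer pts",len(q))
if len(q):
    for z0 in np.arange(.074,.125,.006):
        s=q[abs(q[:,2]-z0)<.003]
        if len(s): print(round(z0,3),len(s),np.median(s[:,:2],0).round(4))
    f=np.polyfit(q[:,2],q[:,1],1); print("y at z=.076:",np.polyval(f,.0765).round(4),"slope dy/dz",f[0].round(4))
b=(abs(P[...,1]-.0717)<.02)&(abs(P[...,0]-.658)<.003)&(P[...,2]>.058)&(P[...,2]<.0715)&(g<150)
q=P[b]; print("block",len(q),q.mean(0) if len(q) else 0)
for o in robot.tip_of("pointer_tip","wrist")[:1]: print(np.round(o["pixel"],1),o["confidence"])
rr=np.hypot(P[...,0]-.666,P[...,1]+.07); f=P[(rr<.045)&(P[...,2]>.04)&(P[...,2]<.09)]
fl=np.median(f[:,2]); f=f[abs(f[:,2]-fl)<.004]; print("floor",fl,np.linalg.lstsq(np.c_[f[:,:2]-[.666,-.07],np.ones(len(f))],f[:,2],rcond=None)[0])
E
python3 meas.py w18
```

```text
t 34.75 q [-0.137  0.208  1.808  0.034  0.642 -1.638] p [0.5808 0.0033 0.2314] open 0.0416
F [0.3 0.4 0.5] x [-0.881  0.082 -0.466] y [ 0.093  0.996 -0.001] z [ 0.463 -0.044 -0.885] tiltdeg 27.7
pointer pts 159
0.08 14 [0.6526 0.0777]
0.086 16 [0.6526 0.0777]
0.092 16 [0.6529 0.0775]
0.098 17 [0.6524 0.0771]
0.104 18 [0.6523 0.077 ]
0.11 20 [0.6525 0.0771]
0.116 22 [0.6528 0.0767]
0.122 17 [0.6526 0.0764]
y at z=.076: 0.078 slope dy/dz -0.0319
block 115 [0.65812775 0.07187111 0.06681021]
[206.8 412.5] 0.78
floor 0.05892695509627916 [-0.00134249 -0.02164666  0.05862513]
```

View pics/w18.png

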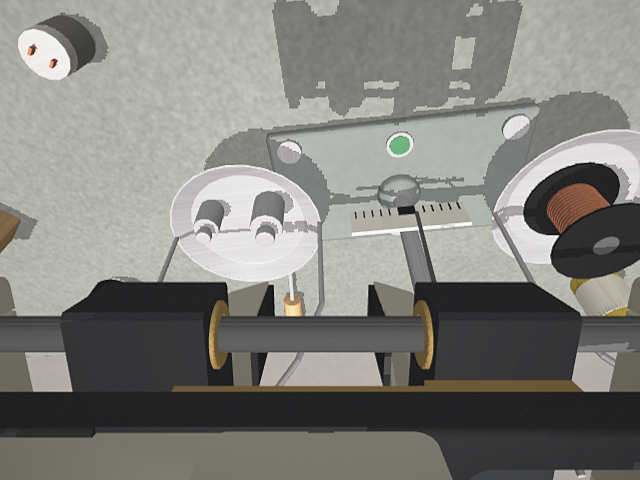

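Emit:
{"fn": "apply_moves", "kwargs": {"plan": [{"tx":0,"ty":0,"tz":-0.04,"yaw":0,"grip":-0.1},{"tx":0,"ty":0,"tz":-0.08,"yaw":0,"grip":-0.1},{"tx":0,"ty":0,"tz":-0.1,"yaw":0,"grip":-0.1},{"tx":0,"ty":0,"tz":-0.1,"yaw":0,"grip":-0.1},{"tx":0,"ty":0,"tz":-0.1,"yaw":0,"grip":-0.1},{"tx":0,"ty":0,"tz":-0.1,"yaw":0,"grip":-0.1}]}}

```text
time: 35.6
tool_pos: [0.5344, 0.0076, 0.3185]
tool_rot: [-3.141, 0.482, 3.049]
contact_force: [0.4, 0.2, 0.3]
opening: 0.0409
```

```bash
python3 meas.py w19; python3 - <<'E'
from h import *
z=np.load("w18.npz"); P=z["P"]
m=(np.hypot(P[...,0]-.666,P[...,1]+.07)<.09)&(P[...,2]>.05)&(P[...,2]<.082); q=P[m]
print("pan",q.min(0),q.max(0))
for n,c,h in [("200",(.646,-.05),.037),("100",(.646,-.1),.03)]:
    m=(np.hypot(P[...,0]-c[0],P[...,1]-c[1])<.024)&(P[...,2]>.058+h-.005)&(P[...,2]<.115)
    q=P[m]; print(n,m.sum(),q[:,2].max(),cv2.minEnclosingCircle(q[:,:2].astype(np.float32)*1000))
im,d=robot.read_camera("scene"); save("pics/s2.png",im)
im,d=robot.read_camera("top"); save("pics/t2.png",im)
E
```

```text
t 35.6 q [-0.143  0.04   1.751  0.03   0.869 -1.635] p [0.5344 0.0076 0.3185] open 0.0409
F [0.4 0.2 0.3] x [-0.882  0.082 -0.464] y [ 0.093  0.996 -0.   ] z [ 0.461 -0.043 -0.886] tiltdeg 27.6
pointer pts 91
0.08 8 [0.653  0.0781]
0.086 9 [0.6527 0.0782]
0.092 10 [0.653  0.0775]
0.098 10 [0.6527 0.0775]
0.104 9 [0.6529 0.0767]
0.11 10 [0.653 0.077]
0.116 11 [0.6528 0.0764]
0.122 13 [0.653  0.0763]
y at z=.076: 0.0782 slope dy/dz -0.0372
block 63 [0.65828147 0.07135284 0.0670356 ]
[195.6 395.5] 0.91
floor 0.05898715083424375 [-0.00047863 -0.02188695  0.05871417]
pan [ 0.59885027 -0.14260488  0.05604747] [ 0.73616988 -0.00470937  0.08196749]
200 846 0.11089245700702671 ((645.48583984375, -48.705604553222656), 14.072237014770508)
100 564 0.10244486178893664 ((645.5138549804688, -101.57146453857422), 11.09314250946045)
```

View pics/s2.png

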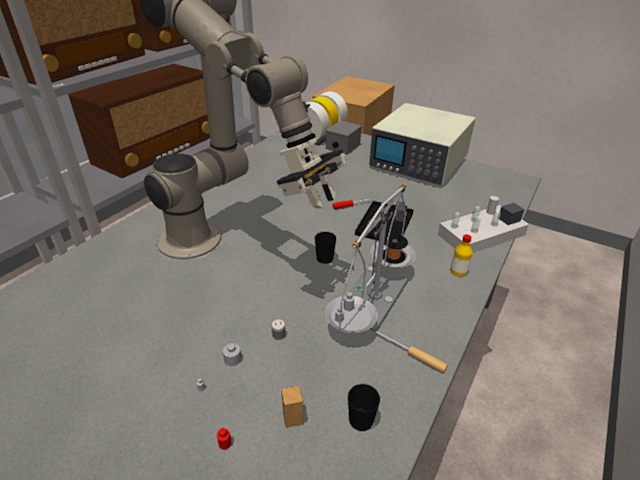

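View pics/t2.png

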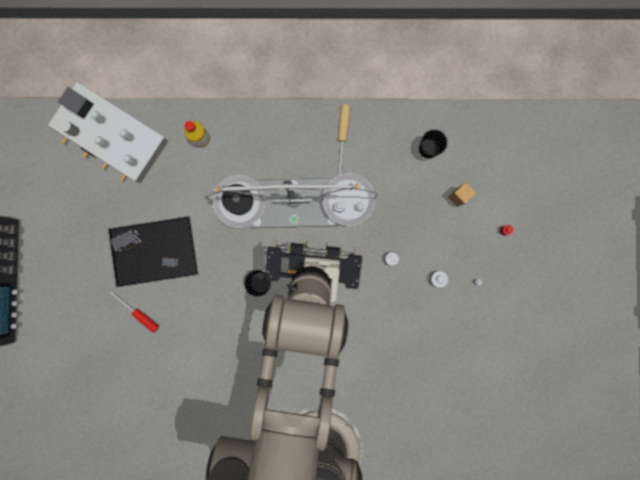

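```bash
python3 - <<'E'
from h import *
s,T=st(); print(np.abs(s["qvel"]).max()); print(robot.hand_in())
E
```

```text
t 35.8 q [-0.143  0.039  1.75   0.03   0.87  -1.635] p [0.5346 0.0076 0.3193] open 0.0414
F [ 0.5 -0.4  0.3] x [-0.882  0.082 -0.465] y [ 0.093  0.996 -0.   ] z [ 0.463 -0.043 -0.886] tiltdeg 27.7
0.00450089310079462
the job is handed in; nothing more can be done
None
```

The transformer now stands upright in the parts tray, and the 200 g and 100 g weights stand on the right pan's floor. I handed the job in at 35.8 s of the 72 s allowed. That puts the spool at about 275 g.

**How it was done:** the moves cannot tilt the tool, and the bow blocks a vertical one. I pushed the arm against its reach limits in small steps until it leaned forward about 28°, then kept that tilt for every pick and place.

**Last checks:**
- **Level:** the pointer rests on the black centre block, about 6.5 mm off its middle and near the block's edge. Pointer and pan height both put the beam at about +0.03 rad, inside the 0.04 limit. It did not change between two pictures 0.85 s apart.
- **Choice of weight:** with only the 200 g in, the beam hung at about -0.09 rad. Adding 50 g or 100 g would each have left it about 0.03 rad off, so I took the 100 g, which was easier to reach.
- **Weights in the pan:** both look upright, with feet about 33 mm (200 g) and 36 mm (100 g) from the pan's centre.
- **Everything else:** the 50 g and 500 g weights stand on the bench, and the red look-alike was left alone. The spool and bystanders look unmoved in the final pictures, which I judged by eye only.

**Disagreements and rough spots:**
- Wrist and top cameras disagreed by 2–3 mm on where the weights stood; I used the wrist camera.
- My first pointer reading gave -0.074 rad because I had picked a point on the scale plate behind the pointer. I corrected it to -0.09.
- An early reach-limit move showed about 91 N at the wrist for a moment, below the 120 N limit.

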